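# Unload the model case onto the pallet slab

### The arm

A 6-joint arm with a two-finger parallel gripper is mounted at the origin on the work surface. World frame = base frame: x ahead of the robot, y to its left, z up, the work surface at z = 0. Lengths are in m, angles in rad, forces in N, time in s.
With the tool pointing down it reaches from about 0.25 to 0.85 m from the base axis. Payload 12.5 kg.
Tool frame: the origin (TCP) lies midway between the tips of the shut fingers; the grasp point (between the pads) lies manip.pinch_z behind it (manip.pinch_z is the distance from the TCP to the grasp point, in m); y points along the fingers, x is the direction in which the jaws open and shut, and the axes are right-handed (so a half turn about y gives the same grasp; the last joint's range is limited). The gripper opens to 93 mm and grips with 3 to 60 N. Pads are 15 mm wide; open, the fingers measure 128 mm over their backs; the gripper's body (75 mm by 188 mm) begins 65 mm behind the grasp point.
Start: joints at [-1.257, 0.351, 1.652, -0, 1.139, -0.085], TCP at [0.214, -0.507, 0.219] pointing down, gripper open.
Joint ranges: [-2.75, 2.75], [-0.79, 2.1], [0.01, 2.65], [-1.57, 4.71], [0.07, 3.14], [-2.87, 2.87]. Speed limits (rad/s): [2.22, 2.22, 2.79, 3.14, 3.14, 3.14].

### API

Orientations are given as a rotation vector (axis times angle).
In Python, from bench import manip gives the robot as it stands. The module is installed in compiled form; this text tells all that it offers.
- The arm moves only by the tool jog_arm, never from a script. Its argument "deltas" is text: rows parted by semicolons, each of 7 numbers parted by spaces: the shift along the world's x, y, z in mm, then the turn, a rotation vector about the world's x, y, z in rad, then the closure in counts, from 0 (fully open) to 255 (shut). A call has exactly 5 rows; each row shifts and turns the pose as measured when the row begins; what a row does not reach is not made up. A row lasts 1/8 s, in which the tool goes at most 62.5 mm and 10.7 degrees, less where a joint would pass 70% of its speed; a pose out of reach is approached as far as the arm can. A call is refused whole if a number of a shift passes 62.5 or a number of a turn 0.188, either way. A call with a gripper value outside its range is refused whole. The fingers move at their own pace and stop on an object; the grip force is fixed at half the most. Time passes only in rows, so rows that do not move let the fingers close, or fill a call up. It gives the time, the measured TCP pose, the force and the opening at its end, in the units of the state.
- manip.observe(): the state, without advancing time (a new reading comes with each control period).
- manip.get_image(name): name is "scene" or "top" or "wrist"; returns a dict with "frame" (480x640x3 uint8, red, green, blue), "mtx" (3x3 intrinsics, pixels), "camera_from_world" (4x4, takes a point from world to camera coordinates). Camera axes: x right, y down, z forward; pixel columns grow to the right and rows downward; lengths in m; the calibration is good to about 2 mm. A picture is of the moment at which its call begins. There is no depth.
- manip.job_done(): hands the job in, once; it reports no verdict.
Trained networks look in a picture, given as the dict that the camera call returned (one of the last four; its "shot" number tells which), for a name from the list of things; names that differ only in an ending like _2 or _b are one class to them, and where a whole thing is asked for, a point or a joint stands for the part that bears it (a point fixed in the world has none). Each returns a list of dicts, best first, with "conf" (0 to 1); they miss things now and then, are a little off and sometimes report something else, mostly with a low value. They report only what shows in the picture. A call takes as long as a camera call.
- manip.search_frame(picture, target): "location" ([x, y, z] in m, in world coordinates, good to about 4 mm: the middle of the surface that is visible of it).
- manip.cut_out(picture, target): "pixels" (480x640 bool, what is visible of it).
- manip.landmark_of(picture, target): "location" ([x, y, z] in m, in world coordinates, good to about 4 mm: a listed point, or the origin of a listed thing).
The state is a dict: "t": time; "qpos": joint angles; "joint_vel": joint speeds; "joint_torque": joint torques, N m; "eef_pos": TCP position; "tool_rot": TCP orientation; "force": force on the tool from outside, world axes, zero at the start; "ft_torque": the same for the moment, N m; "opening": opening from 0.0 (shut) to 1.0 (fully open).
Only numpy, scipy, OpenCV 4.12 (cv2) and the standard library are available. Lean on these libraries where they do the work, as an engineer would, in place of code of your own. Each camera call takes 0.05 s, during which the arm holds its last target.

### The job

Slide the case's doors one behind the other to reach its two compartments, take out every model box there is (up to five) and set the boxes upright on the pallet slab as a flat interlocking layer, one box squarely inside each outlined place: complete the row of three side by side first, then put any boxes left over in the row of two end to end. Leave the jar standing in the case and the other things on the counter where they are, and finish with both doors slid fully shut.

Things in the scene. Friction and masses are not known exactly. Their poses are not given: they have to be found in the camera images.
- case: grey bench case, fixed, 276 (x) x 436 (y) mm, its open top closed by two clear sliding bypass doors; origin at the centre of its underside; left compartment at +y, right at -y, a 6 mm divider 60 mm high between. Walls 8 mm thick, 78 mm high, floor 6 mm above the counter, along both long walls a kerb 16 mm wide, 20 mm high. Boxes and jar stand on the floor about 120 mm from the divider.
- door_left (a joint): left door, clear panel 212 mm wide in the lower track (panel 81 to 86 mm above the counter). 0 = shut over the left (+y) compartment; grows to 0.170 m as it slides towards -y of the case, under the right door, leaving the outer 170 mm of the left compartment open. Slides with about 1 to 2 N and stays where left. Its upright grip stops against the right door's edge, so neither door can open fully while the other stands open. May start a little ajar.
- door_right (a joint): right door, the same in the upper track (panel 89 to 94 mm above the counter). 0 = shut over the right (-y) compartment; grows to 0.170 m as it slides towards +y of the case, over the left door. May start a little ajar.
- door_left_grip (a point): top centre of the left door's black upright grip near the door's outer edge (18 mm from it): 12 mm thick (case y), 55 mm long (case x), top 120 mm above the counter; it stands 34 mm above its own panel and 26 mm above the right door's.
- door_right_grip (a point): top centre of the right door's like grip near its outer edge: 12 mm thick (case y), 55 mm long (case x), top 120 mm above the counter, standing 26 mm above its panel.
- slab: plywood pallet slab, fixed flat on the counter, 204 (x) x 252 (y) x 10 mm; origin at the centre of its underside. Thin dark lines outline five places for boxes, 6 to 9 mm larger than a box: a row of three side by side (place1 to place3, long side along slab x) and beside it a row of two end to end (place4 and place5, long side along slab y).
- jar: white-capped jar, 50 mm across, 50 mm high, stands in one of the compartments and stays there; origin at the centre of its underside.
- place1 (a point): centre of a place in the row of three, on the slab's top (10 mm above the counter); outline 96 mm along slab x by 66 mm along slab y, neighbours 66 mm apart
- place2 (a point): centre of a place in the row of three, on the slab's top (10 mm above the counter); outline 96 mm along slab x by 66 mm along slab y, neighbours 66 mm apart
- place3 (a point): centre of a place in the row of three, on the slab's top (10 mm above the counter); outline 96 mm along slab x by 66 mm along slab y, neighbours 66 mm apart
- place4 (a point): centre of a place in the row of two, on the slab's top (10 mm above the counter); outline 66 mm along slab x by 99 mm along slab y
- place5 (a point): centre of a place in the row of two, on the slab's top (10 mm above the counter); outline 66 mm along slab x by 99 mm along slab y
- box1: model box: white plastic, 60 x 90 x 38 mm high (x, y, z; long side along its own y), 0.16 kg, with a black grip rib standing on the middle of the lid: 12 mm thick (x), 40 mm long (y), 28 mm high, so the rib's top is 66 mm above the origin. Origin at the centre of the underside. All boxes are alike; it may be absent. At the start it lies in one of the case's two compartments.
- box2: model box: white plastic, 60 x 90 x 38 mm high (x, y, z; long side along its own y), 0.16 kg, with a black grip rib standing on the middle of the lid: 12 mm thick (x), 40 mm long (y), 28 mm high, so the rib's top is 66 mm above the origin. Origin at the centre of the underside. All boxes are alike; it may be absent. At the start it lies in one of the case's two compartments.
- box3: model box: white plastic, 60 x 90 x 38 mm high (x, y, z; long side along its own y), 0.16 kg, with a black grip rib standing on the middle of the lid: 12 mm thick (x), 40 mm long (y), 28 mm high, so the rib's top is 66 mm above the origin. Origin at the centre of the underside. All boxes are alike; it may be absent. At the start it lies in one of the case's two compartments.
- box4: model box: white plastic, 60 x 90 x 38 mm high (x, y, z; long side along its own y), 0.16 kg, with a black grip rib standing on the middle of the lid: 12 mm thick (x), 40 mm long (y), 28 mm high, so the rib's top is 66 mm above the origin. Origin at the centre of the underside. All boxes are alike; it may be absent. At the start it lies in one of the case's two compartments.
- box5: model box: white plastic, 60 x 90 x 38 mm high (x, y, z; long side along its own y), 0.16 kg, with a black grip rib standing on the middle of the lid: 12 mm thick (x), 40 mm long (y), 28 mm high, so the rib's top is 66 mm above the origin. Origin at the centre of the underside. All boxes are alike; it may be absent. At the start it lies in one of the case's two compartments.
- bowl: rubber mixing bowl, 110 mm wide, bystander; origin at the underside or middle
- spatula: spatula, bystander; origin at the underside or middle
- tube: cardboard tube standing upright, 44 mm wide, 120 mm high, bystander; origin at the underside or middle
- cup: white cup, 72 mm wide, 80 mm high, bystander; origin at the underside or middle
- bottle: bottle, 60 mm wide, 120 mm high, bystander; origin at the underside or middle
- tin: small round tin, 48 mm wide, 45 mm high, bystander; origin at the underside or middle

How it is judged:
By the outcome, as a careful person would: the job done as asked, in the order asked, and still so for the second after the job is handed in, with the robot touching nothing.
Of box1, box2, box3, box4, box5 only 4 to 5 are there at a start; the rules pass over those that are not, and their reading is None.
At some moment in a run one of box1, box2, box3, box4, box5 may be knocked a few centimetres aside while the robot is not near it.
It also fails if it takes over 210 s, if anything falls off the work surface, if the arm or the gripper's body presses on something with over 40 N, if the wrist force passes 120 N, or if a joint passes its speed limit or range.

## Working session

There is one attempt and no reset: what is moved stays moved. The work goes in short steps, Python scripts to look and compute and a tool call to move; the robot and the scene stay as the last step left them, time stands still between calls to the robot, and variables do not carry over. Pictures are saved under pics/ and viewed, and the job is handed in when it is done.

Besides the shell and the picture viewer there is one more tool, called after "Request:" as a command line: name --argument value ..., lists and objects as JSON in quotes. jog_arm: Moves the arm, as the interface text tells. Its arguments: {"type":"object","properties":{"deltas":{"type":"string"}},"required":["deltas"]}

```bash
mkdir -p pics; ls
python3 - <<'E'
from bench import manip
import cv2
print(manip.observe(), manip.pinch_z)
for n in ["scene","top","wrist"]:
    p=manip.get_image(n); cv2.imwrite(f"pics/{n}0.png",p["frame"][:,:,::-1])
    print(n,p["mtx"].tolist(),p["camera_from_world"].round(3).tolist(),p.keys())
E
```

```text
pics
{'t': 0.0, 'qpos': array([-1.25657325e+00,  3.51244570e-01,  1.65241859e+00, -1.70845933e-05,
        1.13911941e+00, -8.45871078e-02]), 'joint_vel': array([ 9.88646580e-05, -1.29869981e-03,  4.69537952e-04,  1.56040508e-03,
       -9.41612713e-04, -2.31556638e-03]), 'joint_torque': array([ 1.13871854e-03, -4.97317135e+01, -2.85250890e+01,  6.99410588e-02,
        2.57200026e-02, -9.87808039e-05]), 'eef_pos': array([ 0.21349513, -0.50649413,  0.21809896]), 'tool_rot': array([-1.3711383 ,  0.9112833 , -0.90973255]), 'force': array([-0.33496339,  1.69451263, -0.52292526]), 'ft_torque': array([ 0.02189182, -0.02589445,  0.01000045]), 'opening': 0.9995378854024346} 0.0188
scene [[520.2373137464324, 0.0, 317.18775156151264], [0.0, 520.2373137464324, 247.883301579364], [0.0, 0.0, 1.0]] [[0.527, 0.85, -0.006, -0.266], [0.679, -0.425, -0.599, -0.279], [-0.512, 0.312, -0.8, 1.49], [0.0, 0.0, 0.0, 1.0]] dict_keys(['frame', 'mtx', 'camera_from_world', 'shot'])
top [[507.7012910716421, 0.0, 317.8236898143016], [0.0, 507.7012910716421, 247.91500657079138], [0.0, 0.0, 1.0]] [[-0.011, -1.0, -0.018, 0.024], [-0.988, 0.014, -0.153, 0.509], [0.153, 0.016, -0.988, 1.088], [0.0, 0.0, 0.0, 1.0]] dict_keys(['frame', 'mtx', 'camera_from_world', 'shot'])
wrist [[362.77771235690005, 0.0, 319.8987794317039], [0.0, 362.77771235690005, 232.16874099841016], [0.0, 0.0, 1.0]] [[0.388, -0.922, 0.001, -0.549], [-0.882, -0.371, 0.291, -0.033], [-0.267, -0.113, -0.957, 0.391], [0.0, 0.0, 0.0, 1.0]] dict_keys(['frame', 'mtx', 'camera_from_world', 'shot'])
```

View pics/scene0.png

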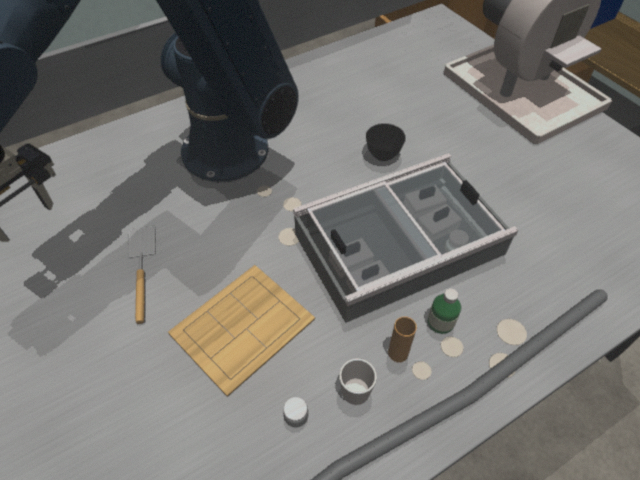

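View pics/top0.png

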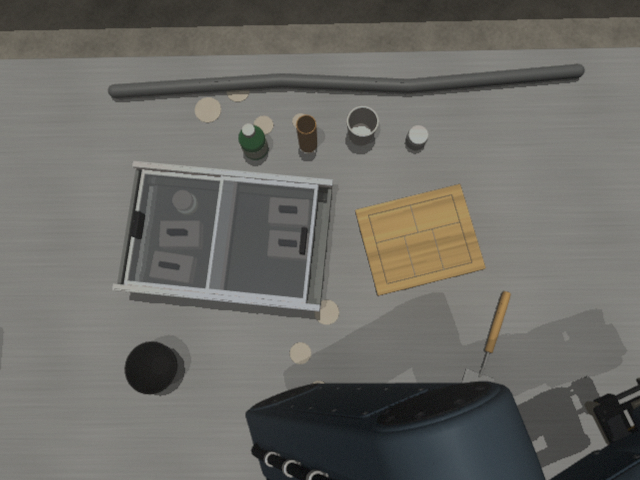

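View pics/wrist0.png

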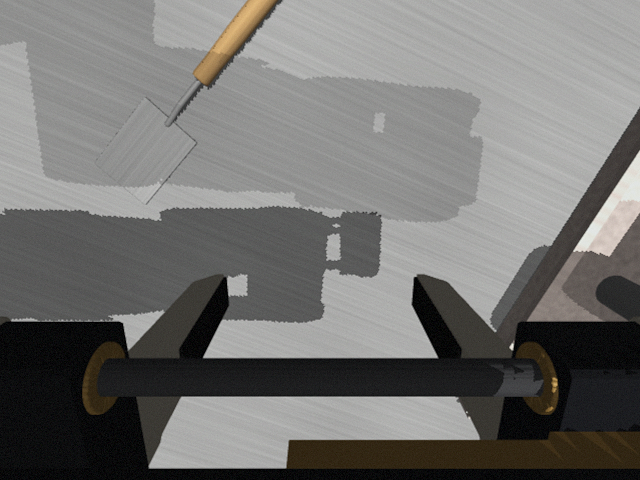

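```bash
cat > h.py <<'E'
from bench import manip
import cv2, numpy as np
from scipy.spatial.transform import Rotation as R
def p2w(p,uv,z):
    uv=np.atleast_2d(np.asarray(uv,float)); K=p["mtx"];T=np.asarray(p["camera_from_world"])
    r=np.c_[uv,np.ones(len(uv))]@np.linalg.inv(K).T@T[:3,:3]; c=-T[:3,:3].T@T[:3,3]
    s=(z-c[2])/r[:,2]; return c+s[:,None]*r
def w2p(p,X):
    X=np.atleast_2d(X);T=np.asarray(p["camera_from_world"]); c=X@T[:3,:3].T+T[:3,3]; q=c@p["mtx"].T; return q[:,:2]/q[:,2:]
def get(n,name=None):
    p=manip.get_image(n)
    if name: cv2.imwrite(f"pics/{name}.png",np.ascontiguousarray(p["frame"][:,:,::-1]))
    return p
def rect(p,t,z):
    out=[]
    for d in manip.cut_out(p,t):
        m=d["pixels"]; v,u=np.nonzero(m)
        if len(u)<20: continue
        W=p2w(p,np.c_[u,v],z)[:,:2]
        (c,s,a)=cv2.minAreaRect((W*1000).astype(np.float32))
        out.append((round(d["conf"],2),np.round(c,1),np.round(s,1),round(a,1),len(u)))
    return out
E
python3 - <<'E'
from h import *
p=get("top"); s=get("scene")
for t in ["case","door_left_grip","door_right_grip","slab","place1","box1","jar","bowl","spatula","tube","cup","bottle","tin"]:
    for n,q in (("top",p),("scene",s)):
        print(t,n,[(round(d["conf"],2),np.round(np.array(d["location"])*1000).tolist()) for d in manip.landmark_of(q,t) if d["conf"]>.3])
for t in ["place2","place3","place4","place5"]:
    print(t,[(round(d["conf"],2),np.round(np.array(d["location"])*1000).tolist()) for d in manip.landmark_of(p,t) if d["conf"]>.3])
print(rect(p,"slab",.01)); print(rect(p,"box1",.044)); print(rect(p,"case",.078));print(rect(p,"door_left",.086),rect(p,"door_right",.094))
E
```

```text
case top [(0.61, [533.0, 216.0, 3.0])]
case scene [(0.65, [534.0, 213.0, 3.0]), (0.6, [757.0, 164.0, 1.0])]
door_left_grip top [(0.87, [556.0, 396.0, 124.0])]
door_left_grip scene [(0.87, [552.0, 392.0, 123.0])]
door_right_grip top [(0.71, [512.0, 48.0, 122.0]), (0.51, [768.0, -213.0, 6.0])]
door_right_grip scene [(0.92, [511.0, 44.0, 119.0])]
slab top [(0.9, [534.0, -216.0, 1.0])]
slab scene [(0.64, [531.0, -214.0, 4.0])]
place1 top [(0.91, [485.0, -158.0, 12.0]), (0.89, [517.0, -288.0, 8.0]), (0.77, [589.0, -248.0, 8.0]), (0.76, [504.0, -221.0, 4.0]), (0.57, [570.0, -154.0, 8.0])]
place1 scene [(0.79, [519.0, -288.0, 9.0]), (0.75, [499.0, -225.0, 7.0]), (0.72, [594.0, -249.0, 14.0]), (0.58, [571.0, -153.0, 14.0])]
box1 top []
box1 scene [(0.75, [520.0, 80.0, 6.0])]
jar top []
jar scene [(0.45, [498.0, -227.0, 11.0])]
bowl top [(0.63, [254.0, 372.0, 0.0])]
bowl scene [(0.84, [256.0, 371.0, 3.0])]
spatula top [(0.91, [278.0, -350.0, -0.0])]
spatula scene [(0.68, [283.0, -352.0, 1.0]), (0.5, [554.0, 392.0, 123.0])]
tube top [(0.76, [772.0, 38.0, -2.0]), (0.53, [590.0, -247.0, 10.0])]

[... 751 characters left out ...]
58.0, 12.0]), (0.89, [517.0, -288.0, 8.0]), (0.77, [589.0, -248.0, 8.0]), (0.76, [504.0, -221.0, 4.0]), (0.57, [570.0, -154.0, 8.0])]
place5 [(0.91, [485.0, -158.0, 12.0]), (0.89, [517.0, -288.0, 8.0]), (0.77, [589.0, -248.0, 8.0]), (0.76, [504.0, -221.0, 4.0]), (0.57, [570.0, -154.0, 8.0])]
[(0.68, array([ 533. , -212.2]), array([206.4, 255.6]), 13.5, 9868)]
[]
[(0.63, array([537.9, 219.9]), array([446.2, 289. ]), 83.4, 26367)]
[(0.92, array([548.5, 329.1]), array([178. , 257.7]), 83.6, 9482), (0.49, array([ 314.8, -329.2]), array([ 57.2, 198.7]), 75.0, 895)] [(0.67, array([524.6, 135.2]), array([215.5, 258.7]), 83.7, 11927), (0.51, array([547. , 327.5]), array([176.8, 256.6]), 83.8, 9521)]
```

```bash
cat >> h.py <<'E'
def tool():
    o=manip.observe(); M=R.from_rotvec(o["tool_rot"]).as_matrix()
    return o,M
def plan(xy,z,ang,steps=None):
    """print shift mm & rotvec needed so that TCP at xy,z and tool x axis at angle ang deg (mod 180), y down"""
    o,M=tool(); best=None
    for k in (0,180):
        a=np.radians(ang+k); X=np.array([np.cos(a),np.sin(a),0]);Y=np.array([0,0,-1.]);G=np.c_[X,Y,np.cross(X,Y)]
        rv=R.from_matrix(G@M.T).as_rotvec()
        if best is None or np.linalg.norm(rv)<np.linalg.norm(best): best=rv
    d=(np.array([*xy,z])-o["eef_pos"])*1000
    print("t",round(o["t"],2),"pos",(o["eef_pos"]*1000).round(1),"shift",d.round(1),"turn",best.round(3),"q6",o["qpos"][5].round(2),"open",round(o["opening"],3),"F",o["force"].round(1))
E
python3 - <<'E'
from h import *
o,M=tool(); print(M.round(3))
p=get("top")
im=np.ascontiguousarray(p["frame"][:,:,::-1]); c=im[150:320,100:350]; c=cv2.resize(c,None,fx=3,fy=3,interpolation=cv2.INTER_CUBIC); c=cv2.convertScaleAbs(c,alpha=1.5,beta=10)
cv2.imwrite("pics/crop1.png",c)
E
```

```text
[[ 0.388 -0.     0.922]
 [-0.922 -0.     0.388]
 [ 0.    -1.    -0.   ]]
```

View pics/crop1.png

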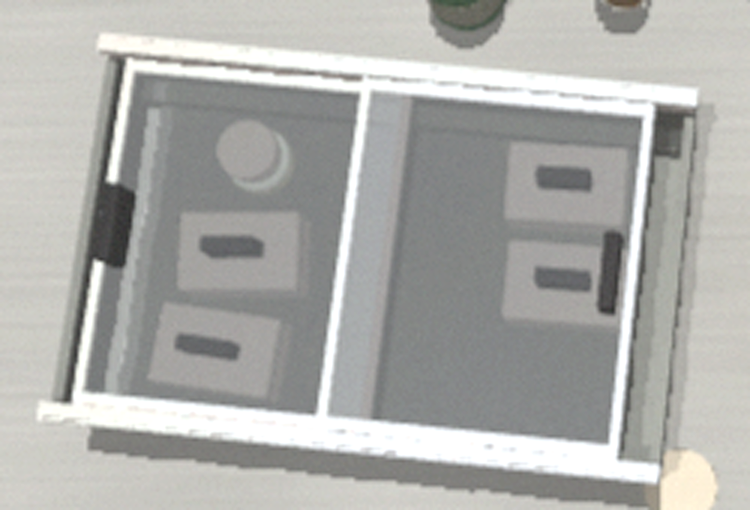

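Request:
jog_arm --deltas "30 60 0 0 0 0.175 255;30 60 0 0 0 0.175 255;30 60 0 0 0 0.175 255;30 60 0 0 0 0.175 255;30 60 0 0 0 0.175 255"

```text
t: 2.68
eef_pos: [0.3533, -0.2253, 0.2187]
tool_rot: [-1.561, 0.215, -0.219]
force: [-0.0, -0.5, 0.9]
opening: 0.508
```

Request:
jog_arm --deltas "30 60 0 0 0 0.175 255;30 60 0 0 0 0 255;30 60 0 0 0 0 255;30 50 0 0 0 0 255;30 40 0 0 0 0 255"

```text
t: 3.3
eef_pos: [0.4982, 0.0373, 0.2202]
tool_rot: [-1.571, 0.067, -0.077]
force: [-0.3, -0.5, 0.1]
opening: 0.012
```

Run:
```python
from h import *
plan((.5145,.071),.2,-6.8)
s=get("scene","s1");w=get("wrist","w1")
for t in ["door_right_grip","door_left_grip","case"]:
  for q in (s,w): print(t,[(round(d["conf"],2),np.round(np.array(d["location"])*1000).tolist()) for d in manip.landmark_of(q,t) if d["conf"]>.3])
```

```text
t 3.3 pos [498.2  37.3 220.2] shift [ 16.3  33.7 -20.2] turn [ 0.002  0.007 -0.027] q6 0.08 open 0.012 F [-0.3 -0.5  0.1]
door_right_grip [(0.92, [513.0, 44.0, 118.0])]
door_right_grip [(0.71, [516.0, 42.0, 121.0])]
door_left_grip [(0.85, [554.0, 396.0, 121.0]), (0.53, [516.0, -285.0, 13.0]), (0.31, [258.0, 373.0, 2.0])]
door_left_grip []
case [(0.61, [535.0, 214.0, 5.0])]
case [(0.95, [536.0, 216.0, -2.0])]
```

View pics/w1.png

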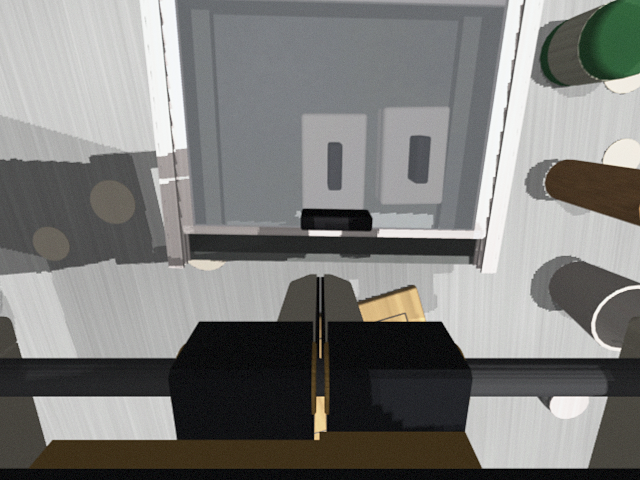

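Request:
jog_arm --deltas "18 38 0 0 0 -0.02 255;0 0 0 0 0 0 255;0 0 -50 0 0 0 255;0 0 -50 0 0 0 255;0 0 -20 0 0 0 255"

```text
t: 4.32
eef_pos: [0.515, 0.0675, 0.0998]
tool_rot: [-1.571, 0.085, -0.104]
force: [-0.2, 0.1, 0.3]
opening: 0.004
```

Run:
```python
from h import *
plan((.5145,.071),.102,-6.5)
w=get("wrist","w2");s=get("scene","s2")
```

```text
t 4.33 pos [515.   67.5  99.8] shift [-0.5  3.5  2.2] turn [0.003 0.012 0.007] q6 0.17 open 0.004 F [-0.2  0.1  0.3]
```

View pics/w2.png

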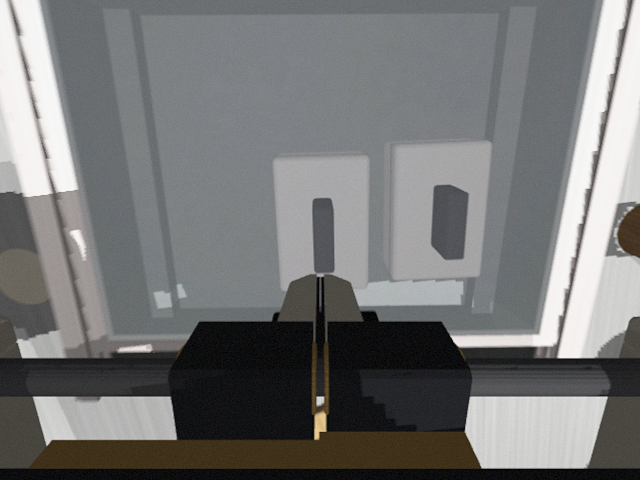

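Request:
jog_arm --deltas "-1 -8 0 0 0 0 255;-1 -8 0 0 0 0 255;-1 -6 0 0 0 0 255;-1 -5 0 0 0 0 255;-0.5 -5 0 0 0 0 255"

```text
t: 5.05
eef_pos: [0.512, 0.0378, 0.1036]
tool_rot: [-1.56, 0.085, -0.112]
force: [8.8, 67.9, -12.8]
opening: 0.005
```

Request:
jog_arm --deltas "-0.5 -5 0 0 0 0 255;-0.5 -5 0 0 0 0 255;-0.5 -5 0 0 0 0 255;0 0 0 0 0 0 255;0 0 0 0 0 0 255"

```text
t: 5.68
eef_pos: [0.5124, 0.0398, 0.1042]
tool_rot: [-1.531, 0.084, -0.119]
force: [0.0, -0.3, 0.9]
opening: 0.006
```

Request:
jog_arm --deltas "0 3 30 0 0 0 255;0 30 50 0 0 0 255;6 62 0 0 0 0 255;8 62 0 0 0 0 255;8 62 0 0 0 0 255"

```text
t: 6.3
eef_pos: [0.5353, 0.2578, 0.1889]
tool_rot: [-1.532, 0.087, -0.128]
force: [0.5, -0.3, 0.1]
opening: 0.003
```

Run:
```python
from h import *
plan((.558,.427),.17,-6.5)
s=get("scene")
for t in ["door_right_grip","door_left_grip","case"]:
  for q in (s,): print(t,[(round(d["conf"],2),np.round(np.array(d["location"])*1000).tolist()) for d in manip.landmark_of(q,t) if d["conf"]>.3])
```

```text
t 6.3 pos [535.3 257.8 188.9] shift [ 22.7 169.2 -18.9] turn [-0.034  0.028  0.024] q6 0.49 open 0.003 F [ 0.5 -0.3  0.1]
door_right_grip [(0.59, [512.0, 21.0, 121.0])]
door_left_grip [(0.56, [551.0, 394.0, 122.0])]
case [(0.84, [534.0, 215.0, 4.0])]
```

Right door now shut (grip at y≈21). Move to the left grip's outer side.

Request:
jog_arm --deltas "8 55 0 -0.034 0.028 0.024 255;8 58 0 0 0 0 255;7 56 0 0 0 0 255;0 0 -40 0 0 0 255;0 0 -45 0 0 0 255"

```text
t: 7.12
eef_pos: [0.563, 0.4215, 0.1053]
tool_rot: [-1.569, 0.092, -0.098]
force: [-0.6, -0.7, -0.1]
opening: 0.002
```

Run:
```python
from h import *
plan((.558,.424),.102,-6.5)
```

```text
t 7.12 pos [563.  421.5 105.3] shift [-5.   2.5 -3.3] turn [0.001 0.003 0.007] q6 0.7 open 0.002 F [-0.6 -0.7 -0.1]
```

Request:
jog_arm --deltas "-2 -12 -2 0 0 0 255;-4 -15 0 0 0 0 255;-4 -25 0 0 0 0 255;-4 -30 0 0 0 0 255;-4 -30 0 0 0 0 255"

```text
t: 7.75
eef_pos: [0.5473, 0.2995, 0.1083]
tool_rot: [-1.567, 0.094, -0.104]
force: [0.8, 3.0, -0.8]
opening: 0.007
```

Request:
jog_arm --deltas "-3 -25 0 0 0 0 255;-2 -16 0 0 0 0 255;-1 -9 0 0 0 0 255;-0.5 -5 0 0 0 0 255;0 -4 0 0 0 0 255"

```text
t: 8.38
eef_pos: [0.5435, 0.2541, 0.1139]
tool_rot: [-1.523, 0.093, -0.125]
force: [3.5, 28.9, -19.0]
opening: 0.003
```

Run:
```python
from h import *
plan((.538,.2503),.102,-6.5)
```

```text
t 8.38 pos [543.5 254.1 113.9] shift [ -5.5  -3.8 -11.9] turn [-0.044  0.023  0.026] q6 0.46 open 0.003 F [  3.5  28.9 -19. ]
```

Request:
jog_arm --deltas "0 4 0 -0.044 0.023 0.026 255;0 0 50 0 0 0 100;0 -20 50 0 0 0 100;0 -10 30 0 0 0 100;0 0 0 0 0 0 100"

```text
t: 9.0
eef_pos: [0.5437, 0.2241, 0.2529]
tool_rot: [-1.57, 0.086, -0.093]
force: [0.2, -0.5, -0.3]
opening: 0.385
```

Run:
```python
from h import *
plan((.538,.2503),.102,-6.5)
w=get("wrist","w3");s=get("scene","s3")
for q,n in ((w,"w"),(s,"s")):
  for t in ["box1","jar","case","door_left_grip"]:
    print(n,t,[(round(d["conf"],2),np.round(np.array(d["location"])*1000).tolist()) for d in manip.landmark_of(q,t) if d["conf"]>.3])
print(rect(w,"box1",.044))
```

```text
t 9.0 pos [543.7 224.1 252.9] shift [  -5.7   26.2 -150.9] turn [0.001 0.004 0.001] q6 0.43 open 0.385 F [ 0.2 -0.5 -0.3]
w box1 [(0.66, [548.0, 326.0, 5.0]), (0.65, [470.0, 345.0, 8.0])]
w jar []
w case [(0.6, [534.0, 214.0, -2.0])]
w door_left_grip [(0.93, [534.0, 245.0, 122.0])]
s box1 [(0.85, [544.0, 329.0, 12.0]), (0.59, [470.0, 344.0, 6.0])]
s jar [(0.76, [616.0, 318.0, 5.0])]
s case [(0.77, [536.0, 219.0, 5.0]), (0.67, [768.0, -216.0, -1.0])]
s door_left_grip [(0.94, [536.0, 237.0, 120.0]), (0.74, [258.0, 371.0, 3.0])]
[(0.68, array([475.6, 342.5]), array([89. , 63.2]), 81.0, 6399), (0.62, array([546.8, 327.4]), array([89.1, 59.6]), 89.3, 5931)]
```

View pics/w3.png

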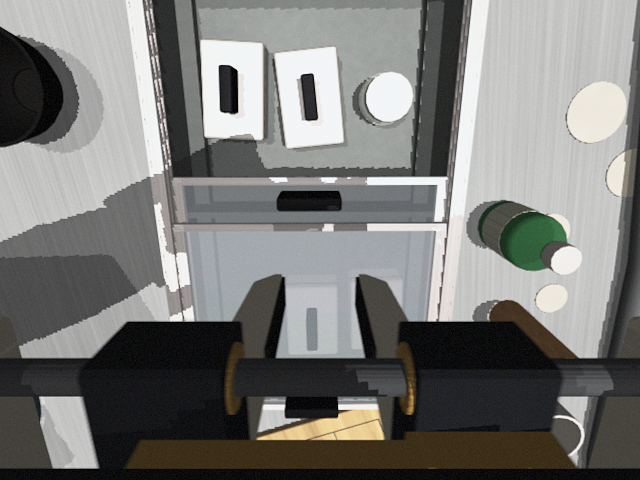

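View pics/s3.png

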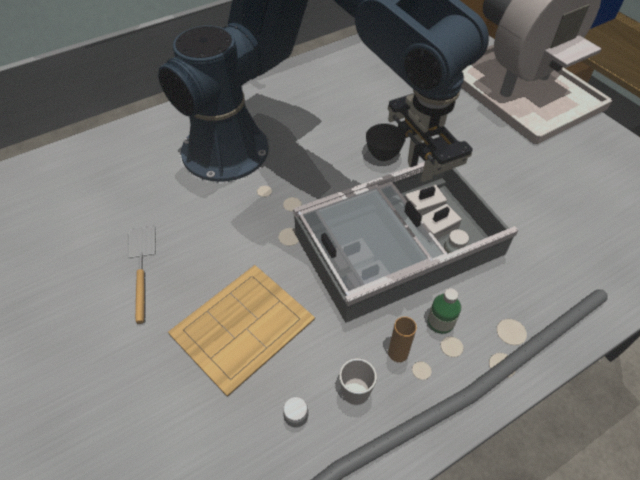

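```bash
cat >> h.py <<'E'
from scipy.optimize import minimize
def boxsil(p,x,y,a,z0):
    c,s=np.cos(a),np.sin(a); Rm=np.array([[c,-s],[s,c]]); m=np.zeros((1920,2560),np.uint8)
    for hx,hy,za,zb in ((.03,.045,0,.038),(.006,.02,.038,.066)):
        P=np.array([[i*hx,j*hy] for i in(-1,1) for j in(-1,1)])@Rm.T+[x,y]
        Q=np.r_[np.c_[P,np.full(4,z0+za)],np.c_[P,np.full(4,z0+zb)]]
        h=cv2.convexHull((w2p(p,Q)*4+1.5).astype(np.float32)); cv2.fillConvexPoly(m,np.round(h).astype(np.int32),255)
    return cv2.resize(m,(640,480),interpolation=cv2.INTER_AREA)/255.
def fitbox(p,z0,minc=.3,area=None):
    out=[]
    for d in manip.cut_out(p,"box1"):
        m=d["pixels"].astype(float)
        if d["conf"]<minc or m.sum()<300: continue
        v,u=np.nonzero(m); W=p2w(p,np.c_[u,v],z0+.038)[:,:2]
        (c,s,a)=cv2.minAreaRect((W*1000).astype(np.float32))
        if s[0]>s[1]: a-=90
        f=lambda q: np.abs(boxsil(p,q[0]/1e3,q[1]/1e3,np.radians(q[2]),z0)-m).sum()/m.sum()
        r=minimize(f,[*c,a],method="Nelder-Mead",options=dict(initial_simplex=[[c[0],c[1],a],[c[0]+6,c[1],a],[c[0],c[1]+6,a],[c[0],c[1],a+6]],xatol=.1,fatol=1e-4))
        out.append((round(d["conf"],2),r.x.round(1).tolist(),round(r.fun,3),int(m.sum())))
    return out
E
python3 - <<'E'
from h import *
w=get("wrist");print(fitbox(w,.006)); s=get("scene");print(fitbox(s,.006));
t=get("top");print(fitbox(t,.006))
for d in manip.cut_out(w,"box1"):
  f=w["frame"].copy(); f[d["pixels"]]=f[d["pixels"]]//2+[120,0,0]; 
  cv2.imwrite(f"pics/m{d['conf']:.2f}.png",np.ascontiguousarray(f[:,:,::-1]))
E
ls pics
```

```text
[(0.91, [473.3, 342.6, -9.4], np.float64(0.051), 6535), (0.89, [546.9, 327.1, -0.7], np.float64(0.031), 6081), (0.48, [653.4, 262.2, -91.8], np.float64(0.937), 93834)]
[(0.82, [545.2, 341.0, 5.6], np.float64(0.263), 871), (0.62, [467.6, 349.4, 2.8], np.float64(0.363), 763)]
[]
crop1.png
m0.48.png
m0.89.png
m0.91.png
s1.png
s2.png
s3.png
scene0.png
top0.png
w1.png
w2.png
w3.png
wrist0.png
```

Request:
jog_arm --deltas "1 50 0 0 0 0.05 100;2 53 0 0 0 0.05 100;0 0 -40 0 0 0 100;0 0 -50 0 0 0 100;0 0 0 0 0 0 100"

```text
t: 10.52
eef_pos: [0.546, 0.3315, 0.1585]
tool_rot: [-1.572, 0.007, -0.009]
force: [-1.1, -0.6, 1.5]
opening: 0.608
```

Run:
```python
from h import *
plan((.5469,.3271),.048,-0.7)
w=get("wrist","w4");print(fitbox(w,.006))
```

```text
t 10.53 pos [546.  331.5 158.5] shift [   0.9   -4.4 -110.5] turn [ 0.001  0.002 -0.002] q6 0.48 open 0.608 F [-1.1 -0.6  1.5]
[(0.68, [473.7, 343.6, -9.3], np.float64(0.036), 8942), (0.58, [546.9, 327.8, -0.7], np.float64(0.03), 8222), (0.46, [250.0, 384.0, 9.6], np.float64(0.306), 1282)]
```

View pics/w4.png

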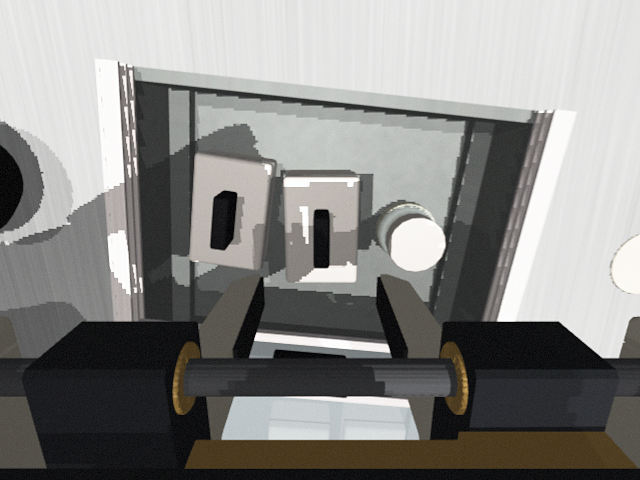

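Request:
jog_arm --deltas "1 -4 0 0 0 0 165;0 0 -30 0 0 0 165;0 0 -30 0 0 0 165;0 0 -30 0 0 0 165;0 0 0 0 0 0 165"

```text
t: 11.25
eef_pos: [0.5546, 0.3287, 0.0819]
tool_rot: [-1.561, -0.008, -0.027]
force: [0.7, -0.8, 0.3]
opening: 0.354
```

Run:
```python
from h import *
plan((.5469,.3274),.048,-0.7)
```

```text
t 11.25 pos [554.6 328.7  81.9] shift [ -7.7  -1.3 -33.9] turn [-0.009  0.023  0.   ] q6 0.48 open 0.354 F [ 0.7 -0.8  0.3]
```

Request:
jog_arm --deltas "-8 -1 0 -0.009 0.023 0 165;0 0 0 0 0 0 165;0 0 -20 0 0 0 165;0 0 0 0 0 0 165;0 0 0 0 0 0 165"

```text
t: 11.88
eef_pos: [0.5484, 0.3285, 0.0658]
tool_rot: [-1.568, 0.007, -0.013]
force: [0.1, -0.1, -0.5]
opening: 0.357
```

Run:
```python
from h import *
plan((.5469,.3274),.048,-0.7)
```

```text
t 11.88 pos [548.4 328.5  65.8] shift [ -1.5  -1.1 -17.8] turn [-0.003  0.004  0.   ] q6 0.48 open 0.357 F [ 0.1 -0.1 -0.5]
```

Request:
jog_arm --deltas "-1.5 -1 -10 0 0 0 165;0 0 -7 0 0 0 165;0 0 0 0 0 0 165;0 0 0 0 0 0 255;0 0 0 0 0 0 255"

```text
t: 12.5
eef_pos: [0.5468, 0.3274, 0.0475]
tool_rot: [-1.568, 0.007, -0.013]
force: [-0.2, 0.1, 0.4]
opening: 0.187
```

Run:
```python
from h import *
plan((.5469,.3274),.048,-0.7)
```

```text
t 12.5 pos [546.8 327.4  47.5] shift [ 0.1 -0.   0.5] turn [-0.003  0.004  0.   ] q6 0.48 open 0.187 F [-0.2  0.1  0.4]
```

Request:
jog_arm --deltas "0 0 0 0 0 0 255;0 0 20 0 0 0 255;0 0 50 0 0 0 255;0 0 60 0 0 0 255;0 0 60 0 0 0 255"

```text
t: 13.12
eef_pos: [0.544, 0.326, 0.2425]
tool_rot: [-1.571, 0.011, -0.008]
force: [1.0, 0.0, -1.7]
opening: 0.126
```

Request:
jog_arm --deltas "-10 -58 0 0 0 0 255;-10 -60 0 0 0 -0.165 255;-5 -60 0 0 0 -0.165 255;-5 -60 0 0 0 -0.165 255;0 -60 0 0 0 -0.165 255"

```text
t: 13.75
eef_pos: [0.5137, 0.0239, 0.2559]
tool_rot: [-1.501, 0.523, -0.55]
force: [0.6, 0.4, -2.1]
opening: 0.126
```

Run:
```python
from h import *
plan((.504,-.222),.10,-76.2)
t=get("top","t5")
for d in manip.cut_out(t,"slab"):
    m=d["pixels"].astype(float)
    if d["conf"]<.4: continue
    def sil(q):
        a=np.radians(q[2]);c,s=np.cos(a),np.sin(a);Rm=np.array([[c,-s],[s,c]])
        P=np.array([[i*.102,j*.126] for i in(-1,1) for j in(-1,1)])@Rm.T+[q[0]/1e3,q[1]/1e3]
        Q=np.r_[np.c_[P,np.full(4,0)],np.c_[P,np.full(4,.01)]]
        M=np.zeros((1920,2560),np.uint8); cv2.fillConvexPoly(M,np.round(cv2.convexHull((w2p(t,Q)*4+1.5).astype(np.float32))).astype(np.int32),255)
        return np.abs(cv2.resize(M,(640,480),interpolation=cv2.INTER_AREA)/255.-m).sum()/m.sum()
    q0=[533,-214,13.8]
    r=minimize(sil,q0,method="Nelder-Mead",options=dict(initial_simplex=[q0,[539,-214,13.8],[533,-208,13.8],[533,-214,17]],xatol=.1,fatol=1e-4)); print(d["conf"],r.x.round(2),r.fun)
print([(round(d["conf"],2),np.round(np.array(d["location"])*1000).tolist()) for d in manip.landmark_of(t,"place1") if d["conf"]>.3])
```

```text
t 13.75 pos [513.7  23.9 255.9] shift [  -9.7 -245.9 -155.9] turn [ 0.008  0.015 -0.644] q6 0.64 open 0.126 F [ 0.6  0.4 -2.1]
0.72 [ 533.72 -212.94   13.31] 0.020534818108930666
[(0.94, [517.0, -285.0, 5.0]), (0.83, [485.0, -158.0, 9.0]), (0.71, [500.0, -222.0, 8.0]), (0.65, [590.0, -249.0, 8.0]), (0.61, [570.0, -155.0, 9.0])]
```

View pics/t5.png

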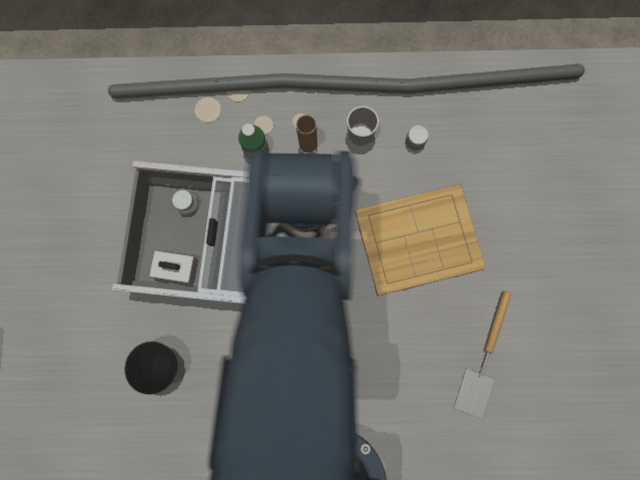

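Request:
jog_arm --deltas "1 -60 0 0 0 -0.164 255;1 -60 0 0 0 -0.164 255;1 -60 0 0 0 -0.164 255;1 -60 0 0 0 -0.164 255;0 -55 -10 0 0 0 255"

```text
t: 14.52
eef_pos: [0.5201, -0.2717, 0.2512]
tool_rot: [-1.307, 1.022, -1.061]
force: [0.7, 0.1, -2.0]
opening: 0.131
```

Run:
```python
from h import *
plan((.5168,-.2847),.053,-76.7)
w=get("wrist","w6")
```

```text
t 14.53 pos [ 520.1 -271.7  251.2] shift [  -3.3  -13.  -198.2] turn [0.014 0.018 0.007] q6 0.79 open 0.131 F [ 0.7  0.1 -2. ]
```

View pics/w6.png

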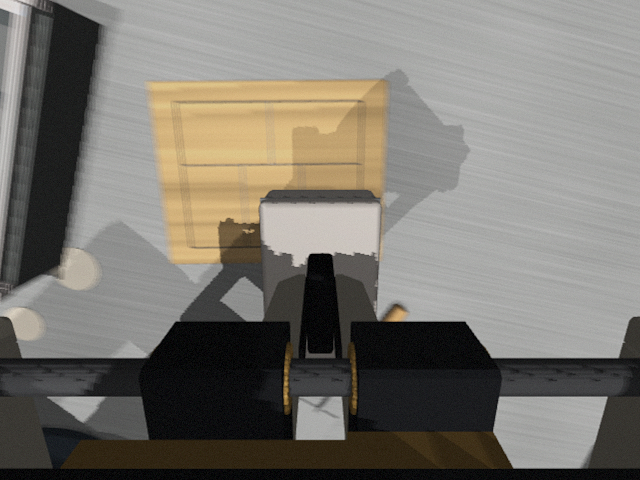

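Request:
jog_arm --deltas "-3 -13 0 0.014 0.018 0.007 255;0 0 -40 0 0 0 255;0 0 -40 0 0 0 255;0 0 0 0 0 0 255;0 0 0 0 0 0 255"

```text
t: 15.2
eef_pos: [0.5191, -0.288, 0.1723]
tool_rot: [-1.315, 1.029, -1.031]
force: [-0.3, -0.4, -1.3]
opening: 0.124
```

```bash
cat >> h.py <<'E'
def overlay(p,name,sl,boxes=()):
    f=np.ascontiguousarray(p["frame"][:,:,::-1]).copy()
    a=np.radians(sl[2]);c,s=np.cos(a),np.sin(a);Rm=np.array([[c,-s],[s,c]])
    for cx,cy,hx,hy in [(-33,66,48,33),(-33,0,48,33),(-33,-66,48,33),(48,49.5,33,49.5),(48,-49.5,33,49.5)]:
        P=(np.array([[cx-hx,cy-hy],[cx+hx,cy-hy],[cx+hx,cy+hy],[cx-hx,cy+hy]])@Rm.T+sl[:2])/1e3
        cv2.polylines(f,[np.round(w2p(p,np.c_[P,np.full(4,.01)])).astype(np.int32)],True,(0,0,255),1)
    cv2.imwrite(f"pics/{name}.png",f)
E
python3 - <<'E'
from h import *
plan((.5168,-.2847),.053,-76.7)
w=get("wrist"); overlay(w,"w7",(533.7,-212.9,13.3))
E
```

```text
t 15.2 pos [ 519.1 -288.   172.3] shift [  -2.3    3.3 -119.3] turn [ 0.001 -0.    -0.009] q6 0.75 open 0.124 F [-0.3 -0.4 -1.3]
```

View pics/w7.png

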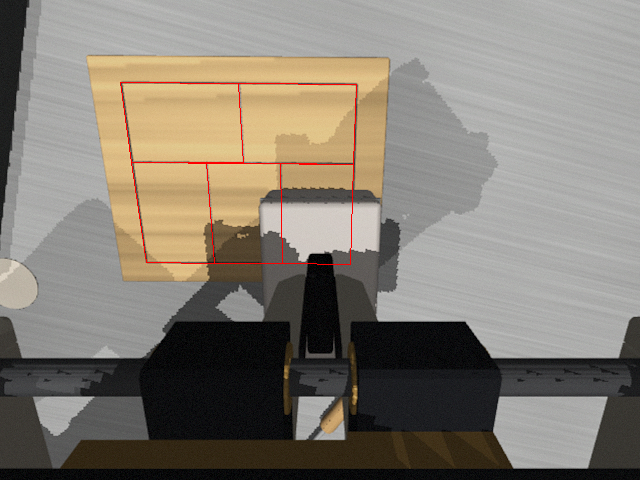

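Request:
jog_arm --deltas "-2 3 -30 0 0 -0.009 255;0 0 -35 0 0 0 255;0 0 -20 0 0 0 255;0 0 0 0 0 0 255;0 0 0 0 0 0 255"

```text
t: 15.88
eef_pos: [0.5215, -0.2863, 0.0944]
tool_rot: [-1.311, 1.023, -1.046]
force: [-0.4, 1.1, -2.3]
opening: 0.128
```

Run:
```python
from h import *
plan((.5168,-.2847),.053,-76.7)
```

```text
t 15.88 pos [ 521.5 -286.3   94.4] shift [ -4.7   1.6 -41.4] turn [ 0.008  0.011 -0.002] q6 0.76 open 0.128 F [-0.4  1.1 -2.3]
```

Request:
jog_arm --deltas "-5 2 -15 0.008 0.011 -0.002 255;-1 0 -15 0 0 0 255;0 0 0 0 0 0 255;0 0 -8 0 0 0 255;0 0 0 0 0 0 255"

```text
t: 16.5
eef_pos: [0.5158, -0.2846, 0.0557]
tool_rot: [-1.31, 1.035, -1.037]
force: [-0.6, -0.3, -1.5]
opening: 0.126
```

Run:
```python
from h import *
plan((.5168,-.2847),.053,-76.7)
w=get("wrist"); overlay(w,"w8",(533.7,-212.9,13.3))
```

```text
t 16.5 pos [ 515.8 -284.6   55.7] shift [ 1.  -0.1 -2.7] turn [ 0.001  0.001 -0.   ] q6 0.76 open 0.126 F [-0.6 -0.3 -1.5]
```

View pics/w8.png

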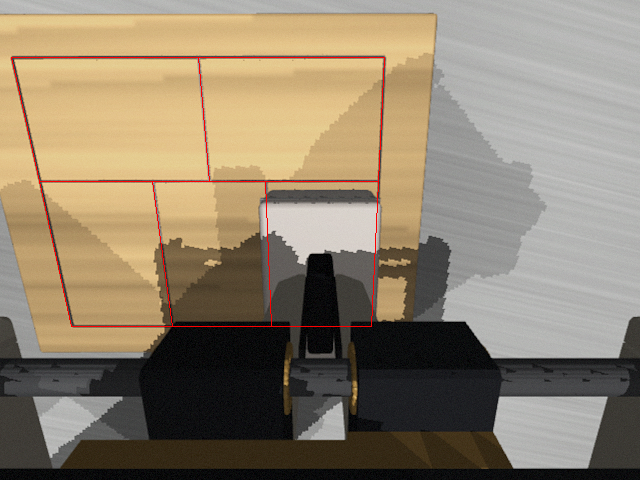

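Run:
```python
from h import *
w=get("wrist")
o,M=tool(); z0=o["eef_pos"][2]-.0415
for off in (0,-3):
    a=np.radians(13.3); c=o["eef_pos"][:2]+off/1e3*np.array([np.cos(a),np.sin(a)])
    for hz in (0,.038):
        P=c+np.array([[.045,y] for y in(-.03,.03)])@np.array([[np.cos(a),-np.sin(a)],[np.sin(a),np.cos(a)]]).T
        print(off,hz,w2p(w,np.c_[P,np.full(2,z0+hz)]).round(1).tolist())
g=cv2.cvtColor(w["frame"],cv2.COLOR_RGB2GRAY); print(g[176:215,300],g[176:215,345])
print(g[230,255:275],g[230,365:390])
```

```text
0 0 [[373.4, 188.7], [269.2, 188.7]]
0 0.038 [[384.9, 202.6], [258.8, 202.7]]
-3 0 [[373.1, 193.8], [269.4, 193.9]]
-3 0.038 [[384.6, 208.8], [259.1, 208.8]]
[172 173 173 155  97  98 131 178 174 174 176 173 177 157  91  74  73  79
  77  82  78  78  75  82  80  90 118 156 179 184 192 198 207 212 209 212
 208 210 211] [170 174 179 160 105  83 111 178 174 177 172 170 174 148  66  77  78  81
  84  76  78  79  74  80  78  83  85 112 179 185 192 200 210 210 210 212
 210 210 208]
[144 146 145 149 112 129 161 175 188 207 208 208 208 209 206 210 194 185
 182 201] [210 211 207 207 212 211 210 213 208 212 209 200 184 172 143 120 136 146
 141 140 147 140 141 142 140]
```

Request:
jog_arm --deltas "1 0 -3 0 0 0 255;0 0 -1 0 0 0 255;0 0 0 0 0 0 165;0 0 0 0 0 0 165;0 0 0 0 0 0 165"

```text
t: 17.23
eef_pos: [0.518, -0.2853, 0.0532]
tool_rot: [-1.31, 1.032, -1.04]
force: [-0.1, -0.0, 0.5]
opening: 0.343
```

Request:
jog_arm --deltas "0 0 0 0 0 0 165;0 0 25 0 0 0 165;0 0 40 0 0 0 165;0 20 60 0 0 0.16 165;0 60 40 0 0 0.16 165"

```text
t: 17.85
eef_pos: [0.5164, -0.2134, 0.214]
tool_rot: [-1.423, 0.79, -0.79]
force: [0.4, 0.8, -0.0]
opening: 0.353
```

Run:
```python
from h import *
plan((.4735,.3430),.25,-9.3)
w=get("wrist","w9");print(fitbox(w,.01))
```

```text
t 17.85 pos [ 516.4 -213.4  214. ] shift [-42.9 556.4  36. ] turn [0.001 0.    0.851] q6 0.54 open 0.353 F [ 0.4  0.8 -0. ]
[(0.95, [517.3, -284.4, -76.2], np.float64(0.121), 5676), (0.63, [741.5, -95.4, 95.4], np.float64(1.0), 430)]
```

View pics/w9.png

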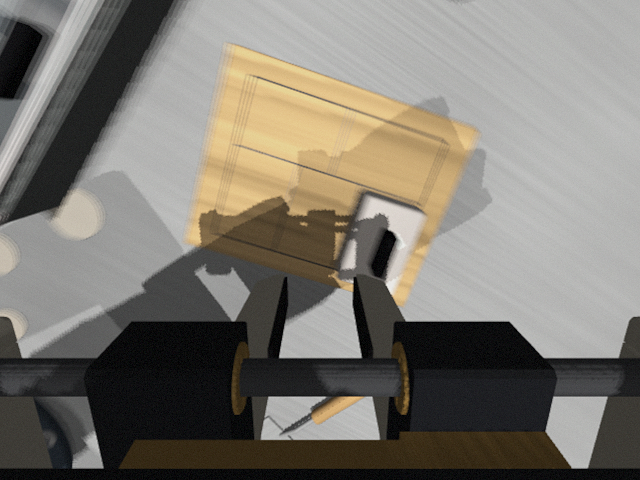

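Request:
jog_arm --deltas "-2 60 10 0 0 0.17 165;-4 60 0 0 0 0.17 165;-4 60 0 0 0 0.17 165;-4 60 0 0 0 0.17 165;-4 60 0 0 0 0.17 165"

```text
t: 18.58
eef_pos: [0.4981, 0.0922, 0.2236]
tool_rot: [-1.567, 0.112, -0.117]
force: [0.1, -0.0, 0.0]
opening: 0.355
```

Request:
jog_arm --deltas "-4 60 0 0 0 0 165;-4 60 0 0 0 0 165;-4 55 0 0 0 0 165;-4 40 0 0 0 0 165;0 0 0 0 0 0 165"

```text
t: 19.2
eef_pos: [0.4805, 0.3156, 0.2204]
tool_rot: [-1.569, 0.113, -0.114]
force: [-0.2, -0.7, 0.0]
opening: 0.353
```

Run:
```python
from h import *
plan((.4735,.3430),.1,-9.3)
w=get("wrist","w10");print(fitbox(w,.006))
```

```text
t 19.2 pos [480.5 315.6 220.4] shift [  -7.    27.4 -120.4] turn [ 0.001  0.001 -0.018] q6 0.65 open 0.353 F [-0.2 -0.7  0. ]
[(0.78, [473.2, 343.7, -9.8], np.float64(0.027), 6019)]
```

Request:
jog_arm --deltas "-7 28 0 0 0 -0.018 165;-1 -1 -40 0 0 0 165;-1 -1 -40 0 0 0 165;-1 -1 -30 0 0 0 165;0 0 0 0 0 0 165"

```text
t: 19.92
eef_pos: [0.4735, 0.3319, 0.108]
tool_rot: [-1.569, 0.136, -0.139]
force: [0.1, 0.2, 0.6]
opening: 0.351
```

Run:
```python
from h import *
plan((.4732,.3436),.048,-9.5)
```

```text
t 19.93 pos [473.5 331.9 108. ] shift [ -0.3  11.7 -60. ] turn [0.003 0.002 0.009] q6 0.71 open 0.351 F [0.1 0.2 0.6]
```

Request:
jog_arm --deltas "0 12 0 0.003 0.002 0.009 165;0 0 0 0 0 0 165;0 0 -20 0 0 0 165;0 0 -20 0 0 0 165;0 0 0 0 0 0 165"

```text
t: 20.55
eef_pos: [0.477, 0.3456, 0.0734]
tool_rot: [-1.561, 0.125, -0.137]
force: [0.3, -0.2, 0.4]
opening: 0.351
```

Run:
```python
from h import *
plan((.4732,.3436),.048,-9.5)
```

```text
t 20.55 pos [477.  345.6  73.4] shift [ -3.8  -2.  -25.4] turn [-0.006  0.008  0.001] q6 0.71 open 0.351 F [ 0.3 -0.2  0.4]
```

Request:
jog_arm --deltas "-4 -2 -8 -0.006 0.008 0 165;-0.5 0 -10 0 0 0 165;0 0 -6 0 0 0 165;0 0 0 0 0 0 165;0 0 0 0 0 0 165"

```text
t: 21.18
eef_pos: [0.4734, 0.3443, 0.0505]
tool_rot: [-1.566, 0.129, -0.132]
force: [1.2, 0.3, 0.4]
opening: 0.355
```

Run:
```python
from h import *
plan((.4732,.3436),.048,-9.5)
```

```text
t 21.18 pos [473.4 344.3  50.5] shift [-0.2 -0.7 -2.5] turn [-0.001  0.002  0.001] q6 0.72 open 0.355 F [1.2 0.3 0.4]
```

Request:
jog_arm --deltas "0 -1 -2 0 0 0 165;0 0 0 0 0 0 255;0 0 0 0 0 0 255;0 0 0 0 0 0 255;0 0 0 0 0 0 255"

```text
t: 21.8
eef_pos: [0.4736, 0.3433, 0.0486]
tool_rot: [-1.565, 0.129, -0.133]
force: [-0.1, -0.4, -0.8]
opening: 0.127
```

Request:
jog_arm --deltas "0 0 20 0 0 0 255;0 0 50 0 0 0 255;0 0 60 0 0 0 255;0 0 60 0 0 0 255;0 -10 10 0 0 0 255"

```text
t: 22.42
eef_pos: [0.4714, 0.332, 0.2525]
tool_rot: [-1.568, 0.131, -0.129]
force: [-0.0, 0.4, -2.2]
opening: 0.127
```

Request:
jog_arm --deltas "5 -60 0 0 0 0 255;5 -60 0 0 0 -0.165 255;5 -60 0 0 0 -0.165 255;5 -60 0 0 0 -0.165 255;5 -60 0 0 0 -0.165 255"

```text
t: 23.05
eef_pos: [0.4927, 0.0245, 0.2472]
tool_rot: [-1.473, 0.663, -0.651]
force: [1.4, 0.2, -1.4]
opening: 0.129
```

Run:
```python
from h import *
plan((.5016,-.2205),.1,-76.7)
s=get("scene","s11")
```

```text
t 23.05 pos [492.7  24.5 247.2] shift [   8.9 -245.  -147.2] turn [-0.002 -0.008 -0.498] q6 0.8 open 0.129 F [ 1.4  0.2 -1.4]
```

View pics/s11.png

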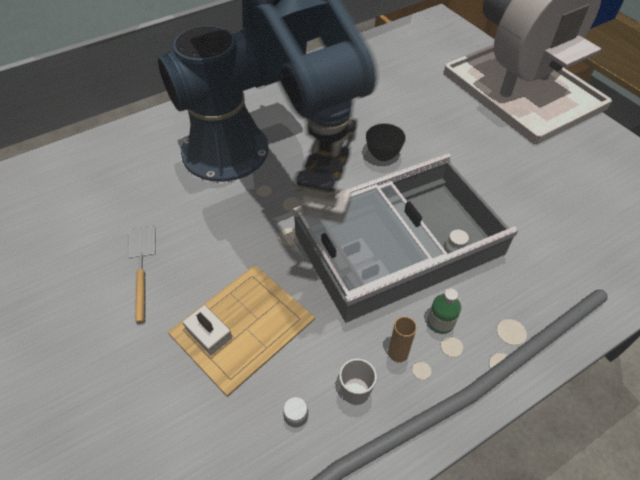

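Request:
jog_arm --deltas "2 -60 0 0 0 -0.165 255;2 -60 0 0 0 -0.165 255;2 -60 0 0 0 -0.165 255;2 -55 0 0 0 0 255;0 0 0 0 0 0 255"

```text
t: 23.72
eef_pos: [0.4962, -0.2198, 0.2401]
tool_rot: [-1.305, 1.074, -1.044]
force: [-0.2, 1.2, -2.2]
opening: 0.124
```

Run:
```python
from h import *
plan((.5016,-.2205),.0545,-76.7)
```

```text
t 23.73 pos [ 496.2 -219.8  240.1] shift [   5.4   -0.7 -185.6] turn [-0.007 -0.018  0.028] q6 0.87 open 0.124 F [-0.2  1.2 -2.2]
```

Request:
jog_arm --deltas "5 -1 -30 -0.007 -0.018 0.028 255;0 0 -35 0 0 0 255;-1 0 -35 0 0 0 255;-1 0 -20 0 0 0 255;0 0 0 0 0 0 255"

```text
t: 24.35
eef_pos: [0.4954, -0.2165, 0.112]
tool_rot: [-1.312, 1.042, -1.029]
force: [-0.4, -0.2, -1.7]
opening: 0.129
```

Run:
```python
from h import *
plan((.5016,-.2205),.0545,-76.7)
```

```text
t 24.35 pos [ 495.4 -216.5  112. ] shift [  6.2  -4.  -57.5] turn [-0.004 -0.007 -0.002] q6 0.84 open 0.129 F [-0.4 -0.2 -1.7]
```

Request:
jog_arm --deltas "6 -4 -10 -0.004 -0.007 -0.002 255;0 0 -20 0 0 0 255;0 0 -15 0 0 0 255;0 0 0 0 0 0 255;0 0 0 0 0 0 255"

```text
t: 24.98
eef_pos: [0.5038, -0.2208, 0.0672]
tool_rot: [-1.309, 1.031, -1.04]
force: [0.2, -0.1, -1.5]
opening: 0.127
```

Run:
```python
from h import *
plan((.5016,-.2205),.0545,-76.7)
w=get("wrist"); overlay(w,"w12",(533.7,-212.9,13.3))
```

```text
t 24.98 pos [ 503.8 -220.8   67.2] shift [ -2.2   0.3 -12.7] turn [ 0.002  0.005 -0.001] q6 0.84 open 0.127 F [ 0.2 -0.1 -1.5]
```

View pics/w12.png

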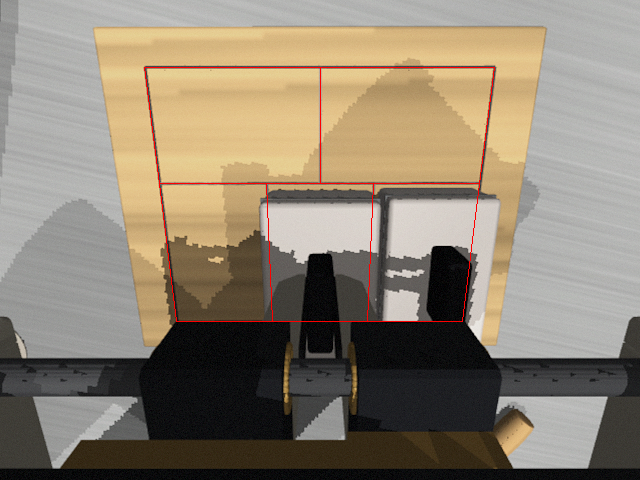

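Request:
jog_arm --deltas "-2 0 -7 0.002 0.005 0 255;-0.5 0 -5 0 0 0 255;0 0 0 0 0 0 255;0 0 0 0 0 0 255;0 0 0 0 0 0 255"

```text
t: 25.65
eef_pos: [0.5015, -0.2211, 0.0554]
tool_rot: [-1.31, 1.035, -1.037]
force: [-0.4, -0.1, -1.4]
opening: 0.126
```

Run:
```python
from h import *
plan((.5016,-.2205),.053,-76.7)
```

```text
t 25.65 pos [ 501.5 -221.1   55.4] shift [ 0.1  0.6 -2.4] turn [ 0.001  0.001 -0.001] q6 0.84 open 0.126 F [-0.4 -0.1 -1.4]
```

Request:
jog_arm --deltas "0 0.5 -3 0 0 0 255;0 0 0 0 0 0 255;0 0 0 0 0 0 165;0 0 0 0 0 0 165;0 0 0 0 0 0 165"

```text
t: 26.28
eef_pos: [0.502, -0.2208, 0.0527]
tool_rot: [-1.31, 1.034, -1.038]
force: [-0.2, 0.4, -0.4]
opening: 0.346
```

Request:
jog_arm --deltas "0 0 25 0 0 0 165;0 0 40 0 0 0 165;0 0 60 0 0 0 165;0 20 50 0 0 0.16 255;4 60 0 0 0 0.16 255"

```text
t: 26.9
eef_pos: [0.5052, -0.1411, 0.2327]
tool_rot: [-1.423, 0.788, -0.792]
force: [0.4, -0.3, 0.0]
opening: 0.183
```

Request:
jog_arm --deltas "4 60 0 0 0 0.16 255;4 60 0 0 0 0.16 255;4 60 0 0 0 0.16 255;4 60 0 0 0 0.16 255;4 60 0 0 0 0.16 255"

```text
t: 27.52
eef_pos: [0.5248, 0.1679, 0.2346]
tool_rot: [-1.564, 0.143, -0.154]
force: [0.7, -0.4, -0.1]
opening: 0.004
```

Run:
```python
from h import *
plan((.534,.212),.104,-6.5)
t=get("top","t13");print(fitbox(t,.01)); s=get("scene")
print([(round(d["conf"],2),np.round(np.array(d["location"])*1000).tolist()) for d in manip.landmark_of(s,"door_left_grip") if d["conf"]>.3])
```

```text
t 27.52 pos [524.8 167.9 234.6] shift [   9.2   44.1 -130.6] turn [-0.002  0.007  0.076] q6 0.41 open 0.004 F [ 0.7 -0.4 -0.1]
[(0.57, [501.5, -219.8, -77.6], np.float64(0.047), 1239)]
[(0.74, [536.0, 237.0, 123.0])]
```

View pics/t13.png

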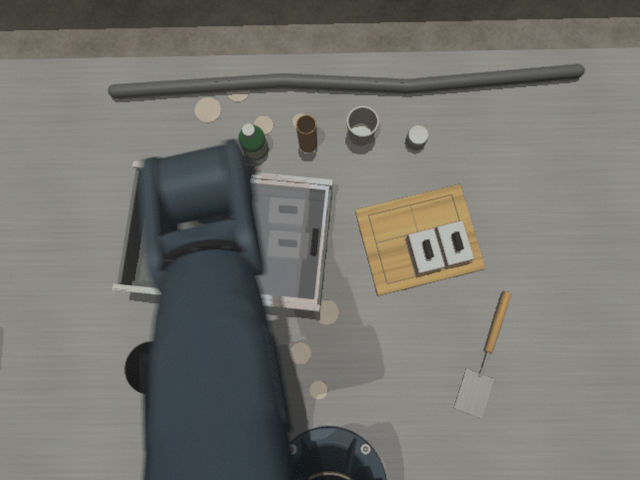

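Request:
jog_arm --deltas "9 42 0 0 0.007 0.076 255;0 0 -40 0 0 0 255;0 0 -40 0 0 0 255;0 0 -25 0 0 0 255;0 0 0 0 0 0 255"

```text
t: 28.35
eef_pos: [0.5353, 0.2024, 0.1273]
tool_rot: [-1.568, 0.101, -0.102]
force: [0.4, -0.5, 0.7]
opening: 0.004
```

Run:
```python
from h import *
plan((.534,.212),.104,-6.5)
```

```text
t 28.35 pos [535.3 202.4 127.3] shift [ -1.3   9.6 -23.3] turn [-0.     0.     0.016] q6 0.41 open 0.004 F [ 0.4 -0.5  0.7]
```

Request:
jog_arm --deltas "-1 4 -15 0 0 0.016 255;0 0 -8 0 0 0 255;1 10 0 0 0 0 255;2 20 0 0 0 0 255;4 32 0 0 0 0 255"

```text
t: 28.98
eef_pos: [0.543, 0.2693, 0.106]
tool_rot: [-1.568, 0.089, -0.095]
force: [-0.0, -3.1, -1.4]
opening: 0.005
```

Request:
jog_arm --deltas "4 32 -1 0 0 0 255;4 32 0 0 0 0 255;4 30 0 0 0 0 255;3 22 0 0 0 0 255;1 10 0 0 0 0 255"

```text
t: 29.6
eef_pos: [0.5571, 0.3946, 0.1058]
tool_rot: [-1.596, 0.089, -0.086]
force: [-11.0, -104.5, 37.4]
opening: 0.005
```

Run:
```python
from h import *
plan((.5542,.3924),.102,-6.5)
```

```text
t 29.6 pos [557.1 394.6 105.8] shift [-2.9 -2.2 -3.8] turn [ 0.027 -0.003 -0.003] q6 0.68 open 0.005 F [ -11.  -104.5   37.4]
```

Request:
jog_arm --deltas "0 -2 0 0.027 -0.003 -0.003 255;0 -4 30 0 0 0 255;-5 -50 30 0 0 0 255;-7 -60 10 0 0 0 255;-7 -60 0 0 0 0 255"

```text
t: 30.22
eef_pos: [0.5371, 0.2215, 0.1795]
tool_rot: [-1.57, 0.082, -0.086]
force: [1.0, -0.3, -0.0]
opening: 0.005
```

Request:
jog_arm --deltas "-7 -60 0 0 0 0 255;-7 -60 0 0 0 0 255;-7 -60 0 0 0 0 255;-6 -50 0 0 0 0 255;0 0 0 0 0 0 255"

```text
t: 30.85
eef_pos: [0.5117, -0.0124, 0.1837]
tool_rot: [-1.569, 0.076, -0.093]
force: [0.7, 0.9, 0.2]
opening: 0.006
```

Run:
```python
from h import *
plan((.5096,-.002),.103,-6.5)
s=get("scene")
for t in ["door_right_grip","door_left_grip"]:
  print(t,[(round(d["conf"],2),np.round(np.array(d["location"])*1000).tolist()) for d in manip.landmark_of(s,t) if d["conf"]>.3])
```

```text
t 30.85 pos [511.7 -12.4 183.7] shift [ -2.1  10.4 -80.7] turn [ 0.     0.011 -0.006] q6 -0.01 open 0.006 F [0.7 0.9 0.2]
door_right_grip [(0.72, [554.0, 407.0, 122.0]), (0.59, [510.0, 20.0, 118.0])]
door_left_grip [(0.82, [558.0, 406.0, 122.0])]
```

Request:
jog_arm --deltas "-2 8 -25 0 0.01 -0.006 255;0 0 -30 0 0 0 255;0 0 -24 0 0 0 255;0 0 0 0 0 0 255;0 0 0 0 0 0 255"

```text
t: 31.62
eef_pos: [0.5122, 0.0062, 0.1039]
tool_rot: [-1.569, 0.076, -0.082]
force: [-0.4, -0.1, 0.0]
opening: 0.005
```

Run:
```python
from h import *
plan((.530,.1797),.103,-6.5)
```

```text
t 31.62 pos [512.2   6.2 103.9] shift [ 17.8 173.5  -0.9] turn [-0.     0.003 -0.013] q6 0.02 open 0.005 F [-0.4 -0.1  0. ]
```

Request:
jog_arm --deltas "2 15 0 0 0 0 255;3 25 0 0 0 0 255;4 30 0 0 0 0 255;4 30 0 0 0 0 255;2 20 0 0 0 0 255"

```text
t: 32.25
eef_pos: [0.5281, 0.1322, 0.1075]
tool_rot: [-1.57, 0.075, -0.085]
force: [1.2, -2.7, -0.5]
opening: 0.007
```

Run:
```python
from h import *
plan((.530,.1797),.103,-6.5)
```

```text
t 32.25 pos [528.1 132.2 107.5] shift [ 1.9 47.5 -4.5] turn [ 0.001  0.007 -0.012] q6 0.26 open 0.007 F [ 1.2 -2.7 -0.5]
```

Request:
jog_arm --deltas "0 16 -4 0 0 0 255;0 14 0 0 0 0 255;0 7 0 0 0 0 255;0 3 0 0 0 0 255;0 2 0 0 0 0 255"

```text
t: 32.88
eef_pos: [0.5288, 0.1774, 0.1047]
tool_rot: [-1.571, 0.071, -0.086]
force: [1.3, -12.8, 2.0]
opening: 0.004
```

Run:
```python
from h import *
plan((.530,.1797),.103,-6.5)
```

```text
t 32.88 pos [528.8 177.4 104.7] shift [ 1.2  2.3 -1.7] turn [ 0.002  0.009 -0.013] q6 0.35 open 0.004 F [  1.3 -12.8   2. ]
```

Request:
jog_arm --deltas "0 -2 0 0 0.009 -0.013 255;0 -5 40 0 0 0 165;-4 -40 50 0 0 0 165;-5 -60 40 0 0 0 165;-5 -60 0 0 0 0 165"

```text
t: 33.5
eef_pos: [0.5144, 0.0165, 0.2321]
tool_rot: [-1.57, 0.09, -0.087]
force: [0.9, -0.8, -0.4]
opening: 0.342
```

Request:
jog_arm --deltas "0 -20 0 0 0 0 165;0 0 0 0 0 0 165;0 0 0 0 0 0 165;0 0 0 0 0 0 165;0 0 0 0 0 0 165"

```text
t: 34.12
eef_pos: [0.5137, -0.005, 0.2324]
tool_rot: [-1.569, 0.093, -0.09]
force: [0.4, -0.2, -0.2]
opening: 0.346
```

Run:
```python
from h import *
w=get("wrist","w14");print(fitbox(w,.006))
plan((.530,.1),.103,-6.5)
s=get("scene","s14")
for t in ["door_right_grip","door_left_grip","box1"]:
  print(t,[(round(d["conf"],2),np.round(np.array(d["location"])*1000).tolist()) for d in manip.landmark_of(s,t) if d["conf"]>.3])
```

```text
[(0.96, [509.6, -278.9, -86.2], np.float64(1.277), 2045), (0.93, [518.9, 84.2, -5.5], np.float64(0.025), 6465), (0.93, [594.3, 82.5, -4.9], np.float64(0.033), 6966), (0.61, [500.8, -223.9, -77.9], np.float64(2.18), 1522)]
t 34.23 pos [513.7  -5.2 232.5] shift [  16.3  105.2 -129.5] turn [-0.    -0.002  0.003] q6 0.02 open 0.351 F [-1.  -1.2  0.6]
door_right_grip [(0.7, [529.0, 189.0, 119.0])]
door_left_grip [(0.7, [556.0, 404.0, 122.0]), (0.67, [516.0, -284.0, 17.0])]
box1 [(0.77, [517.0, -283.0, 15.0]), (0.71, [595.0, 86.0, 6.0]), (0.69, [521.0, 84.0, 5.0]), (0.58, [501.0, -222.0, 8.0])]
```

View pics/w14.png

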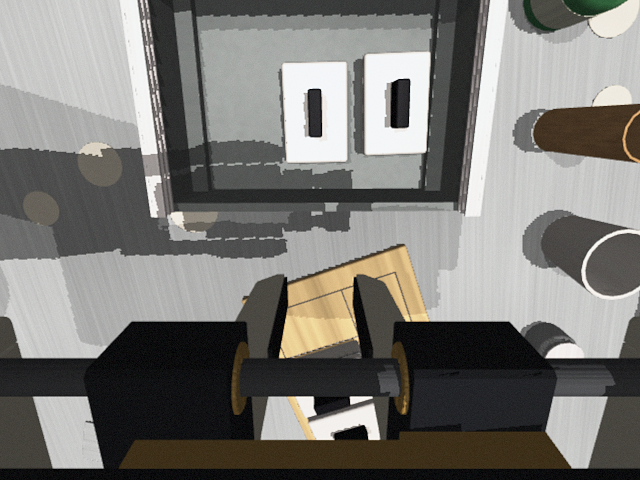

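View pics/s14.png

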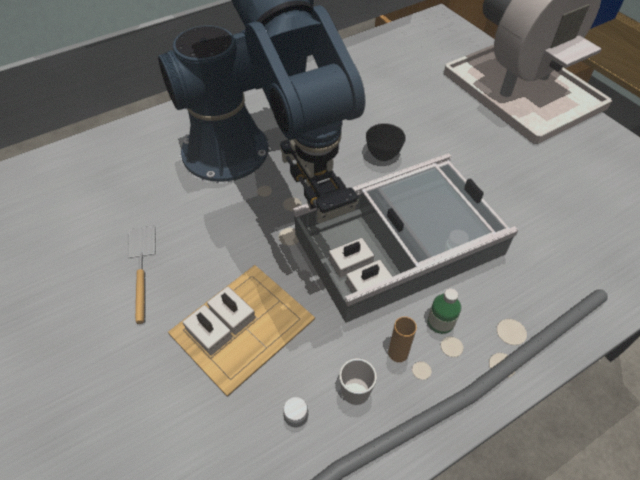

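Request:
jog_arm --deltas "3 45 0 0 0 0.018 165;3 46 0 0 0 0 165;-1 0 -40 0 0 0 165;-1 0 -40 0 0 0 165;-1 0 -25 0 0 0 165"

```text
t: 35.05
eef_pos: [0.5182, 0.0884, 0.1269]
tool_rot: [-1.569, 0.075, -0.081]
force: [1.1, -1.4, 0.2]
opening: 0.354
```

Run:
```python
from h import *
plan((.5189,.0842),.048,-5.5)
```

```text
t 35.05 pos [518.2  88.4 126.9] shift [  0.7  -4.2 -78.9] turn [-0.001  0.004  0.004] q6 0.18 open 0.354 F [ 1.1 -1.4  0.2]
```

Request:
jog_arm --deltas "1 -4 0 0 0.004 0.004 165;-1 0 -25 0 0 0 165;-1 0 -25 0 0 0 165;0 0 -10 0 0 0 165;0 0 0 0 0 0 165"

```text
t: 35.67
eef_pos: [0.5198, 0.0834, 0.069]
tool_rot: [-1.569, 0.072, -0.077]
force: [-0.0, -0.6, 0.8]
opening: 0.347
```

Run:
```python
from h import *
plan((.5189,.0842),.048,-5.5)
w=get("wrist");print(fitbox(w,.006))
```

```text
t 35.67 pos [519.8  83.4  69. ] shift [ -0.9   0.8 -21. ] turn [-0.001  0.003 -0.001] q6 0.17 open 0.347 F [-0.  -0.6  0.8]
[(0.95, [519.7, 84.1, -4.7], np.float64(0.189), 14107), (0.93, [594.4, 83.3, -3.6], np.float64(0.114), 16824)]
```

Request:
jog_arm --deltas "-0.5 1 -12 0 0 0 165;0 0 -8 0 0 0 165;0 0 0 0 0 0 165;0 0 0 0 0 0 255;0 0 0 0 0 0 255"

```text
t: 36.4
eef_pos: [0.5203, 0.0847, 0.0495]
tool_rot: [-1.568, 0.07, -0.079]
force: [-0.1, -0.1, -0.1]
opening: 0.185
```

Request:
jog_arm --deltas "0 0 0 0 0 0 255;0 0 0 0 0 0 255;0 0 20 0 0 0 255;0 0 50 0 0 0 255;0 0 60 0 0 0 255"

```text
t: 37.02
eef_pos: [0.5171, 0.0844, 0.1786]
tool_rot: [-1.569, 0.077, -0.072]
force: [0.8, -0.5, -2.2]
opening: 0.129
```

Request:
jog_arm --deltas "0 0 50 0 0 0 255;-4 -40 0 0 0 -0.175 255;-4 -50 0 0 0 -0.175 255;-4 -50 0 0 0 -0.175 255;-4 -40 0 0 0 -0.175 255"

```text
t: 37.65
eef_pos: [0.5017, -0.0984, 0.2351]
tool_rot: [-1.476, 0.629, -0.639]
force: [1.2, -0.0, -2.3]
opening: 0.124
```

Request:
jog_arm --deltas "-4 -30 0 0 0 -0.175 255;-4 -15 0 0 0 -0.175 255;-4 -10 0 0 0 -0.175 255;0 0 0 0 0 0 255;0 0 0 0 0 0 255"

```text
t: 38.28
eef_pos: [0.4881, -0.1574, 0.2343]
tool_rot: [-1.306, 1.044, -1.052]
force: [1.1, 0.1, -1.7]
opening: 0.127
```

Run:
```python
from h import *
plan((.4864,-.1563),.055,-76.7)
```

```text
t 38.27 pos [ 488.1 -157.4  234.3] shift [  -1.7    1.1 -179.3] turn [0.004 0.003 0.015] q6 0.95 open 0.127 F [ 1.1  0.1 -1.7]
```

Request:
jog_arm --deltas "-2 1 -35 0.004 0.003 0.015 255;-1 0 -35 0 0 0 255;-1 0 -35 0 0 0 255;-1 0 -25 0 0 0 255;0 0 0 0 0 0 255"

```text
t: 38.9
eef_pos: [0.4841, -0.1537, 0.1015]
tool_rot: [-1.317, 1.02, -1.023]
force: [0.9, -0.6, -1.8]
opening: 0.129
```

Run:
```python
from h import *
plan((.4864,-.1563),.055,-76.7)
```

```text
t 38.9 pos [ 484.1 -153.7  101.5] shift [  2.3  -2.6 -46.5] turn [ 0.001  0.002 -0.02 ] q6 0.92 open 0.129 F [ 0.9 -0.6 -1.8]
```

Request:
jog_arm --deltas "2 -2.5 -10 0 0 -0.02 255;0 0 -15 0 0 0 255;0 0 -12 0 0 0 255;0 0 0 0 0 0 255;0 0 0 0 0 0 255"

```text
t: 39.52
eef_pos: [0.4879, -0.1565, 0.0643]
tool_rot: [-1.309, 1.03, -1.04]
force: [1.2, 0.7, -0.9]
opening: 0.132
```

Run:
```python
from h import *
plan((.4864,-.1563),.055,-76.7)
w=get("wrist"); overlay(w,"w15",(533.7,-212.9,13.3))
o,M=tool(); z0=o["eef_pos"][2]-.0435
a=np.radians(13.3); c=o["eef_pos"][:2]
P=c+np.array([[.045,y] for y in(-.03,.03)])@np.array([[np.cos(a),-np.sin(a)],[np.sin(a),np.cos(a)]]).T
print(w2p(w,np.c_[P,np.full(2,z0)]).round(1).tolist())
g=cv2.cvtColor(w["frame"],cv2.COLOR_RGB2GRAY); print(g[176:215,300],g[176:215,345])
```

```text
t 39.52 pos [ 487.9 -156.5   64.3] shift [-1.5  0.2 -9.3] turn [ 0.002  0.005 -0.002] q6 0.94 open 0.132 F [ 1.2  0.7 -0.9]
[[372.5, 188.5], [269.4, 188.5]]
[203 205 196 170 177 168 117  67 117 183 178 181 180 181 156  73  76  81
  79  82  79  84  78  77  83  85  86 127 158 182 188 196 204 211 216 214
 210 215 213] [177 171 172 174 181 158  94 100 153 184 180 180 182 185 166  73  77  79
  82  86  83  81  81  82  86  85  95 126 161 186 186 199 206 212 217 216
 214 215 214]
```

View pics/w15.png

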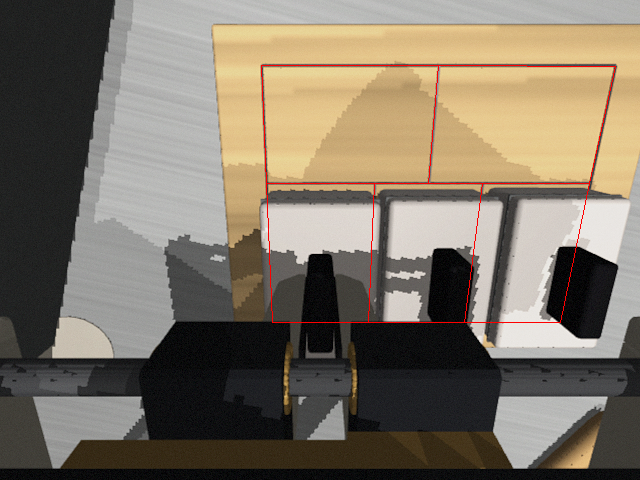

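Request:
jog_arm --deltas "-0.5 0.5 -6 0.002 0.005 -0.002 255;-0.5 0 -3 0 0 0 255;0 0 -1 0 0 0 255;0 0 0 0 0 0 255;0 0 0 0 0 0 255"

```text
t: 40.2
eef_pos: [0.4871, -0.1561, 0.0543]
tool_rot: [-1.31, 1.036, -1.038]
force: [-1.1, 0.4, -1.6]
opening: 0.126
```

Run:
```python
from h import *
plan((.4874,-.1561),.0545,-76.7)
```

```text
t 40.2 pos [ 487.1 -156.1   54.3] shift [ 0.3 -0.   0.2] turn [0.    0.001 0.001] q6 0.94 open 0.126 F [-1.1  0.4 -1.6]
```

Release, retreat, and back towards box D.

Request:
jog_arm --deltas "0 0 -1 0 0 0 255;0 0 0 0 0 0 165;0 0 0 0 0 0 165;0 0 0 0 0 0 165;0 0 20 0 0 0 165"

```text
t: 40.83
eef_pos: [0.4869, -0.156, 0.0732]
tool_rot: [-1.31, 1.037, -1.037]
force: [0.0, 0.6, 0.4]
opening: 0.354
```

Request:
jog_arm --deltas "0 0 50 0 0 0 165;0 0 60 0 0 0.175 165;15 20 40 0 0 0.175 165;20 40 0 0 0 0.175 165;20 50 0 0 0 0.175 165"

```text
t: 41.45
eef_pos: [0.5425, -0.0456, 0.2303]
tool_rot: [-1.516, 0.485, -0.492]
force: [0.6, 0.4, 0.0]
opening: 0.352
```

Request:
jog_arm --deltas "18 50 0 0 0 0.175 165;18 40 0 0 0 0.175 165;15 20 0 0 0 0.175 165;0 0 0 0 0 0 165;0 0 0 0 0 0 165"

```text
t: 42.08
eef_pos: [0.5948, 0.0706, 0.2302]
tool_rot: [-1.57, 0.059, -0.067]
force: [-0.7, -0.1, 0.0]
opening: 0.356
```

Run:
```python
from h import *
plan((.5943,.083),.048,-4.9)
w=get("wrist","w16");print(fitbox(w,.006))
t=get("top","t16");print(fitbox(t,.01))
```

```text
t 42.08 pos [594.8  70.6 230.2] shift [  -0.5   12.4 -182.2] turn [-0.     0.005 -0.005] q6 0.12 open 0.356 F [-0.7 -0.1  0. ]
[(0.85, [594.7, 83.1, -4.6], np.float64(0.034), 5509), (0.7, [538.1, -186.6, -6.8], np.float64(9.793), 381), (0.61, [522.0, -262.3, -7.5], np.float64(2.066), 1094)]
[(0.97, [501.3, -219.9, -77.7], np.float64(0.042), 1281), (0.91, [516.9, -285.3, -75.9], np.float64(0.073), 1237), (0.78, [486.0, -156.7, -77.1], np.float64(0.082), 1161)]
```

View pics/t16.png

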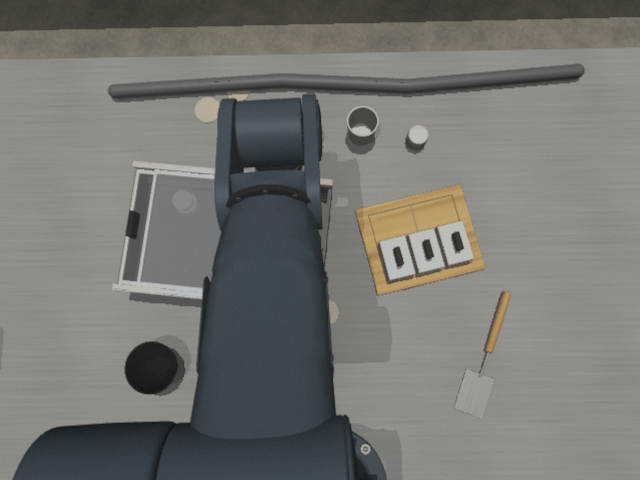

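Request:
jog_arm --deltas "0 13 0 0 0 -0.005 165;-1 0 -40 0 0 0 165;-1 0 -40 0 0 0 165;-1 0 -30 0 0 0 165;0 0 0 0 0 0 165"

```text
t: 42.9
eef_pos: [0.5918, 0.0853, 0.1191]
tool_rot: [-1.568, 0.064, -0.077]
force: [-0.4, 0.1, 0.0]
opening: 0.353
```

Run:
```python
from h import *
plan((.5944,.083),.048,-4.9)
```

```text
t 42.9 pos [591.8  85.3 119.1] shift [  2.6  -2.3 -71.1] turn [-0.001  0.009  0.004] q6 0.15 open 0.353 F [-0.4  0.1  0. ]
```

Request:
jog_arm --deltas "3 -2 -5 0 0.009 0.004 165;-1 0 -25 0 0 0 165;-1 0 -20 0 0 0 165;0 0 0 0 0 0 165;0 0 0 0 0 0 165"

```text
t: 43.52
eef_pos: [0.5977, 0.0837, 0.0747]
tool_rot: [-1.568, 0.061, -0.074]
force: [0.1, -0.7, -0.1]
opening: 0.351
```

Run:
```python
from h import *
plan((.5944,.083),.048,-4.9)
```

```text
t 43.52 pos [597.7  83.7  74.7] shift [ -3.3  -0.7 -26.7] turn [-0.001  0.009  0.001] q6 0.15 open 0.351 F [ 0.1 -0.7 -0.1]
```

Request:
jog_arm --deltas "-3 -0.5 -10 0 0.009 0 165;-0.5 0 -10 0 0 0 165;0 0 -5 0 0 0 165;0 0 0 0 0 0 165;0 0 0 0 0 0 165"

```text
t: 44.15
eef_pos: [0.5948, 0.0832, 0.0496]
tool_rot: [-1.568, 0.067, -0.069]
force: [0.1, -0.8, -0.4]
opening: 0.356
```

Run:
```python
from h import *
plan((.5944,.083),.048,-4.9)
```

```text
t 44.15 pos [594.8  83.2  49.6] shift [-0.4 -0.2 -1.6] turn [-0.002  0.001  0.001] q6 0.15 open 0.356 F [ 0.1 -0.8 -0.4]
```

Request:
jog_arm --deltas "0 0 -1 0 0 0 255;0 0 0 0 0 0 255;0 0 0 0 0 0 255;0 0 0 0 0 0 255;0 0 20 0 0 0 255"

```text
t: 44.78
eef_pos: [0.5939, 0.0832, 0.0684]
tool_rot: [-1.568, 0.069, -0.067]
force: [-0.2, 0.9, -1.4]
opening: 0.128
```

Request:
jog_arm --deltas "0 0 50 0 0 0 255;0 0 60 0 0 0 255;0 0 40 0 0 0 255;-4 -40 0 0 0 0.1 255;-6 -60 0 0 0 0.1 255"

```text
t: 45.4
eef_pos: [0.5839, -0.016, 0.232]
tool_rot: [-1.567, -0.103, 0.092]
force: [1.1, 0.4, -1.0]
opening: 0.128
```

Request:
jog_arm --deltas "-6 -60 0 0 0 0.1 255;-6 -50 0 0 0 0.02 255;-3 -25 0 0 0 0 255;0 0 0 0 0 0 255;0 0 0 0 0 0 255"

```text
t: 46.02
eef_pos: [0.5673, -0.1576, 0.2392]
tool_rot: [-1.563, -0.203, 0.183]
force: [-0.3, -0.1, -1.0]
opening: 0.128
```

Run:
```python
from h import *
plan((.569,-.1537),.055,13.3)
```

```text
t 46.02 pos [ 567.3 -157.6  239.2] shift [   1.7    3.9 -184.2] turn [-0.     0.013 -0.014] q6 -0.6 open 0.128 F [-0.3 -0.1 -1. ]
```

Request:
jog_arm --deltas "2 4 -35 0 0.013 -0.014 255;-1 0 -35 0 0 0 255;-1 0 -35 0 0 0 255;-1 0 -25 0 0 0 255;0 0 0 0 0 0 255"

```text
t: 46.65
eef_pos: [0.5677, -0.147, 0.1086]
tool_rot: [-1.563, -0.189, 0.185]
force: [0.9, -0.3, -0.9]
opening: 0.127
```

Run:
```python
from h import *
plan((.569,-.1537),.055,13.3)
```

```text
t 46.65 pos [ 567.7 -147.   108.6] shift [  1.3  -6.7 -53.6] turn [-0.     0.003 -0.006] q6 -0.57 open 0.127 F [ 0.9 -0.3 -0.9]
```

Request:
jog_arm --deltas "1 -7 -10 0 0.003 -0.006 255;0 0 -15 0 0 0 255;0 0 -15 0 0 0 255;0 0 0 0 0 0 255;0 0 0 0 0 0 255"

```text
t: 47.28
eef_pos: [0.5705, -0.154, 0.0688]
tool_rot: [-1.564, -0.185, 0.18]
force: [0.6, 0.1, -1.2]
opening: 0.127
```

Run:
```python
from h import *
plan((.569,-.1537),.055,13.3)
w=get("wrist"); overlay(w,"w17",(533.7,-212.9,13.3))
o,M=tool(); z0=o["eef_pos"][2]-.0425
a=np.radians(13.3); c=o["eef_pos"][:2]
P=c+np.array([[x,.045] for x in(-.03,.03)])@np.array([[np.cos(a),-np.sin(a)],[np.sin(a),np.cos(a)]]).T
print(w2p(w,np.c_[P,np.full(2,z0)]).round(1).tolist())
g=cv2.cvtColor(w["frame"],cv2.COLOR_RGB2GRAY); print(g[176:215,300],g[176:215,345])
```

```text
t 47.27 pos [ 570.5 -154.    68.8] shift [ -1.5   0.3 -13.8] turn [ 0.001  0.003 -0.001] q6 -0.58 open 0.127 F [ 0.6  0.1 -1.2]
[[266.7, 188.4], [370.3, 188.4]]
[ 52  85 136 132 137 131 135 130 131 134 137 133 136 123  87  89  89  90
  87  84  81  74  71  93  93  83  88 108 133 129 116 124 123 126 125 126
 126 127 123] [111 165 210 117 126 123 124 129 126 131 127 132 129 122  95  86  88  92
  85  87  93  80  69  95  91  91 112 124 144 154 157 163 170 173 170 166
 172 171 172]
```

View pics/w17.png

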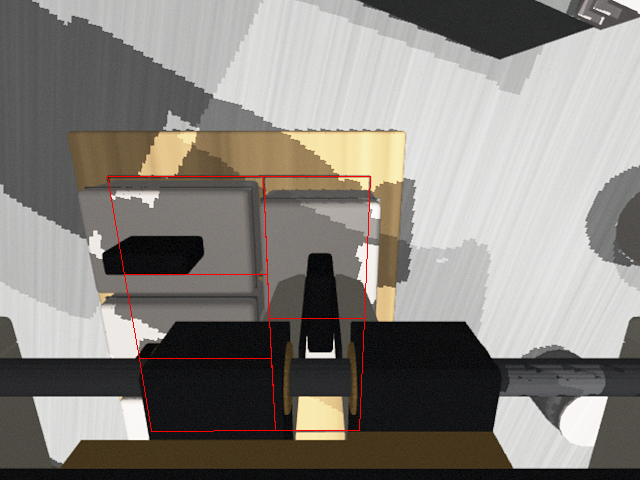

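Request:
jog_arm --deltas "-1.5 1 -7 0 0.003 0 255;-0.5 0 -5 0 0 0 255;0 0 -1 0 0 0 255;0 0 0 0 0 0 255;0 0 0 0 0 0 255"

```text
t: 47.95
eef_pos: [0.5686, -0.153, 0.0556]
tool_rot: [-1.565, -0.184, 0.182]
force: [0.0, 0.7, -2.1]
opening: 0.128
```

Run:
```python
from h import *
plan((.569,-.153),.0535,13.3)
```

```text
t 47.95 pos [ 568.6 -153.    55.6] shift [ 0.4 -0.  -2.1] turn [ 0.001  0.001 -0.001] q6 -0.57 open 0.128 F [ 0.   0.7 -2.1]
```

Request:
jog_arm --deltas "0.5 0 -2.5 0 0 0 255;0 0 0 0 0 0 165;0 0 0 0 0 0 165;0 0 0 0 0 0 165;0 0 20 0 0 0 165"

```text
t: 48.58
eef_pos: [0.5688, -0.1529, 0.0727]
tool_rot: [-1.564, -0.183, 0.183]
force: [0.5, -0.6, 0.5]
opening: 0.353
```

Request:
jog_arm --deltas "0 0 50 0 0 0 165;0 0 60 0 0 0 255;0 20 40 0 0 -0.115 255;-5 60 0 0 0 -0.115 255;-5 60 0 0 0 -0.115 255"

```text
t: 49.2
eef_pos: [0.5587, -0.0126, 0.2295]
tool_rot: [-1.569, 0.097, -0.104]
force: [0.3, -0.1, -0.5]
opening: 0.011
```

Request:
jog_arm --deltas "-5 60 0 0 0 0 255;-5 60 0 0 0 0 255;-5 60 0 0 0 0 255;-5 40 0 0 0 0 255;0 0 0 0 0 0 255"

```text
t: 49.82
eef_pos: [0.5365, 0.2177, 0.2309]
tool_rot: [-1.568, 0.093, -0.104]
force: [0.3, -0.6, -0.4]
opening: 0.006
```

Run:
```python
from h import *
plan((.534,.218),.103,-6.5)
t=get("top","t18");print(fitbox(t,.01));s=get("scene","s18")
for n in ["door_right_grip","door_left_grip"]:
  print(n,[(round(d["conf"],2),np.round(np.array(d["location"])*1000).tolist()) for d in manip.landmark_of(s,n) if d["conf"]>.3])
```

```text
t 49.83 pos [536.5 217.7 230.9] shift [  -2.5    0.3 -127.9] turn [-0.     0.007  0.012] q6 0.43 open 0.006 F [ 0.3 -0.6 -0.4]
[(0.94, [485.6, -155.2, -77.0], np.float64(0.043), 1219), (0.81, [501.0, -220.5, -75.9], np.float64(0.065), 1213), (0.81, [570.5, -152.6, 15.8], np.float64(0.109), 1128)]
door_right_grip [(0.97, [530.0, 189.0, 116.0])]
door_left_grip [(0.74, [557.0, 405.0, 122.0])]
```

View pics/s18.png

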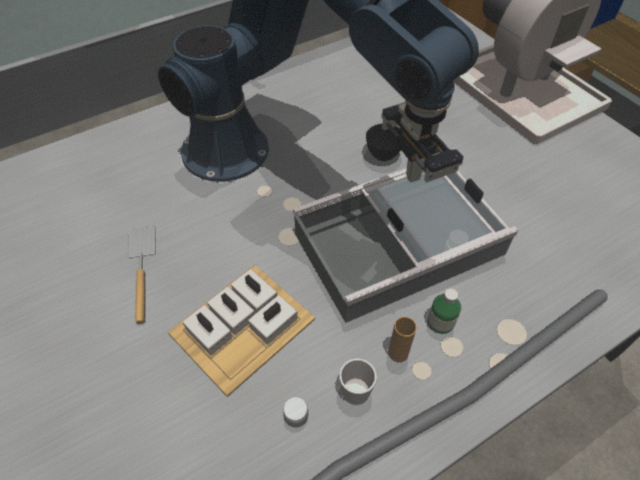

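Right compartment is empty; all four boxes stand on the slab. Closing the right door.

Request:
jog_arm --deltas "-3 0 -40 0 0.007 0.012 255;0 0 -40 0 0 0 255;0 0 -30 0 0 0 255;0 0 -10 0 0 0 255;0 0 0 0 0 0 255"

```text
t: 50.7
eef_pos: [0.5365, 0.2093, 0.1097]
tool_rot: [-1.568, 0.096, -0.101]
force: [-0.7, -0.5, 0.6]
opening: 0.007
```

Run:
```python
from h import *
plan((.512,.0398),.103,-6.5)
```

```text
t 50.7 pos [536.5 209.3 109.7] shift [ -24.5 -169.5   -6.7] turn [-0.     0.003  0.012] q6 0.42 open 0.007 F [-0.7 -0.5  0.6]
```

Request:
jog_arm --deltas "-1 -10 -6 0 0 0.012 255;-3 -20 0 0 0 0 255;-4 -30 0 0 0 0 255;-4 -30 0 0 0 0 255;-4 -28 0 0 0 0 255"

```text
t: 51.32
eef_pos: [0.5217, 0.0863, 0.1072]
tool_rot: [-1.565, 0.078, -0.096]
force: [2.9, 1.7, -2.0]
opening: 0.005
```

Run:
```python
from h import *
plan((.512,.0398),.103,-6.5)
```

```text
t 51.33 pos [521.7  86.3 107.2] shift [ -9.7 -46.5  -4.2] turn [-0.003  0.012 -0.002] q6 0.18 open 0.005 F [ 2.9  1.7 -2. ]
```

Request:
jog_arm --deltas "-2 -18 -4 -0.003 0.012 -0.002 255;-2 -12 0 0 0 0 255;-1 -6 0 0 0 0 255;0 -4 0 0 0 0 255;0 -2 0 0 0 0 255"

```text
t: 51.95
eef_pos: [0.5162, 0.0407, 0.1041]
tool_rot: [-1.569, 0.091, -0.09]
force: [-0.8, 0.5, 0.7]
opening: 0.009
```

Run:
```python
from h import *
plan((.512,.0398),.103,-6.5)
```

```text
t 51.95 pos [516.2  40.7 104.1] shift [-4.2 -0.9 -1.1] turn [-0.    -0.     0.002] q6 0.1 open 0.009 F [-0.8  0.5  0.7]
```

Now press gently to the stop.

Request:
jog_arm --deltas "0 -2 0 0 0 0 255;0 -2 0 0 0 0 255;0 -2 0 0 0 0 255;0 0 0 0 0 0 255;0 0 0 0 0 0 255"

```text
t: 52.58
eef_pos: [0.5162, 0.0385, 0.104]
tool_rot: [-1.563, 0.091, -0.089]
force: [-0.9, 0.2, -0.2]
opening: 0.005
```

Request:
jog_arm --deltas "0 -2 0 0 0 0 255;0 -2 0 0 0 0 255;0 -2 0 0 0 0 255;0 -2 0 0 0 0 255;0 -2 0 0 0 0 255"

```text
t: 53.2
eef_pos: [0.5162, 0.0382, 0.1042]
tool_rot: [-1.546, 0.094, -0.092]
force: [0.4, 20.2, 0.3]
opening: 0.002
```

Request:
jog_arm --deltas "0 2 0 -0.02 0 0 255;0 2 40 0 0 0 255;5 50 30 0 0 0 255;7 60 0 0 0 0 255;7 60 0 0 0 0 255"

```text
t: 53.82
eef_pos: [0.5359, 0.2129, 0.177]
tool_rot: [-1.569, 0.097, -0.1]
force: [1.0, -1.0, -0.1]
opening: 0.006
```

Request:
jog_arm --deltas "7 60 0 0 0 0 255;7 60 0 0 0 0 255;5 40 0 0 0 0 255;0 5 0 0 0 0 255;0 0 0 0 0 0 255"

```text
t: 54.45
eef_pos: [0.555, 0.3849, 0.1762]
tool_rot: [-1.573, 0.093, -0.1]
force: [0.0, -0.8, -1.2]
opening: 0.008
```

Run:
```python
from h import *
plan((.553,.380),.103,-6.5)
s=get("scene","s19")
for n in ["door_right_grip","door_left_grip"]:
  print(n,[(round(d["conf"],2),np.round(np.array(d["location"])*1000).tolist()) for d in manip.landmark_of(s,n) if d["conf"]>.3])
```

```text
t 54.45 pos [555.  384.9 176.2] shift [ -2.   -4.9 -73.2] turn [0.004 0.004 0.009] q6 0.66 open 0.008 F [ 0.  -0.8 -1.2]
door_right_grip [(0.72, [510.0, 20.0, 116.0]), (0.59, [518.0, -284.0, 10.0]), (0.56, [260.0, 370.0, 2.0])]
door_left_grip [(0.92, [556.0, 410.0, 122.0])]
```

Request:
jog_arm --deltas "-2 -8 -25 0.004 0.004 0.009 255;0 0 -28 0 0 0 255;0 0 -18 0 0 0 255;0 0 0 0 0 0 255;0 0 0 0 0 0 255"

```text
t: 55.22
eef_pos: [0.5551, 0.3723, 0.1066]
tool_rot: [-1.567, 0.091, -0.096]
force: [0.4, -1.3, -0.8]
opening: 0.002
```

Request:
jog_arm --deltas "0 4 0 0 0 0 255;0 4 0 0 0 0 255;0 3 0 0 0 0 255;0 2 0 0 0 0 255;0 2 0 0 0 0 255"

```text
t: 55.85
eef_pos: [0.5559, 0.3891, 0.1089]
tool_rot: [-1.565, 0.088, -0.098]
force: [0.1, -0.4, -0.5]
opening: 0.004
```

Request:
jog_arm --deltas "0 2 -2 0 0 0 255;0 2 0 0 0 0 255;0 2 0 0 0 0 255;0 2 0 0 0 0 255;0 2 0 0 0 0 255"

```text
t: 56.48
eef_pos: [0.5558, 0.3937, 0.1066]
tool_rot: [-1.577, 0.09, -0.095]
force: [-1.3, -12.7, 4.9]
opening: 0.003
```

Request:
jog_arm --deltas "0 2 0 0 0 0 255;0 2 0 0 0 0 255;0 0 0 0 0 0 255;0 -3 0 0 0 0 255;0 0 50 0 0 0 255"

```text
t: 57.1
eef_pos: [0.5542, 0.3891, 0.1537]
tool_rot: [-1.589, 0.098, -0.09]
force: [0.0, 0.3, -0.2]
opening: 0.004
```

Request:
jog_arm --deltas "0 0 60 0.02 0 0 255;-40 -20 40 0 0 0 255;-60 0 0 0 0 0 255;-60 0 0 0 0 0 255;-60 0 0 0 0 0 255"

```text
t: 57.72
eef_pos: [0.3319, 0.3687, 0.26]
tool_rot: [-1.561, 0.095, -0.096]
force: [0.4, 1.2, 0.3]
opening: 0.005
```

Request:
jog_arm --deltas "0 -30 0 0 0 0 255;0 -30 0 0 0 0 255;0 -30 0 0 0 0 255;0 0 0 0 0 0 255;0 0 0 0 0 0 255"

```text
t: 58.35
eef_pos: [0.3278, 0.2779, 0.2613]
tool_rot: [-1.557, 0.089, -0.094]
force: [-0.2, -0.3, -0.2]
opening: 0.004
```

Run:
```python
from h import *
t=get("top","t20");overlay(t,"t20o",(533.7,-212.9,13.3));print(fitbox(t,.01));s=get("scene","s20")
for n in ["door_right_grip","door_left_grip","box1","jar","bottle","tube","tin","bowl"]:
  print(n,[(round(d["conf"],2),np.round(np.array(d["location"])*1000).tolist()) for d in manip.landmark_of(s,n) if d["conf"]>.3])
```

```text
[(0.8, [500.6, -221.4, -76.5], np.float64(0.088), 1181), (0.74, [485.6, -155.3, -77.1], np.float64(0.039), 1231), (0.66, [517.0, -285.6, -76.4], np.float64(0.061), 1269), (0.59, [569.6, -153.8, 12.6], np.float64(0.048), 1209)]
door_right_grip [(0.88, [511.0, 22.0, 120.0]), (0.31, [281.0, -354.0, 4.0])]
door_left_grip [(0.72, [769.0, 39.0, -5.0]), (0.67, [485.0, -156.0, 7.0]), (0.55, [557.0, 408.0, 124.0])]
box1 [(0.92, [486.0, -156.0, 8.0]), (0.63, [518.0, -281.0, 12.0]), (0.61, [501.0, -219.0, 10.0]), (0.57, [571.0, -153.0, 10.0])]
jar [(0.41, [768.0, -213.0, 2.0])]
bottle [(0.6, [760.0, 162.0, -1.0])]
tube [(0.81, [770.0, 39.0, -4.0])]
tin [(0.86, [770.0, -215.0, -0.0])]
bowl [(0.89, [256.0, 370.0, 1.0])]
```

View pics/t20.png

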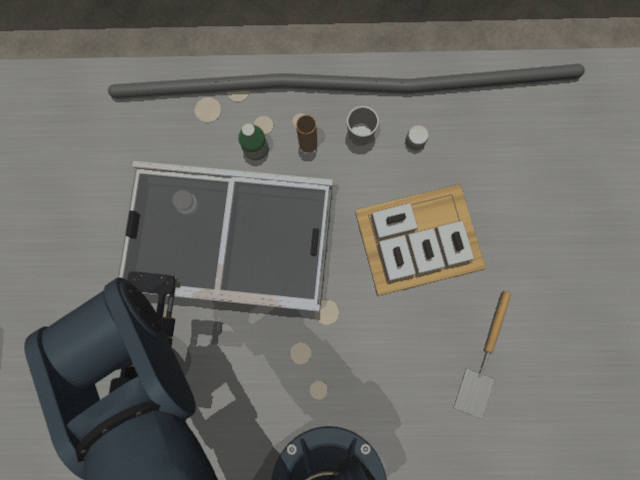

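View pics/s20.png

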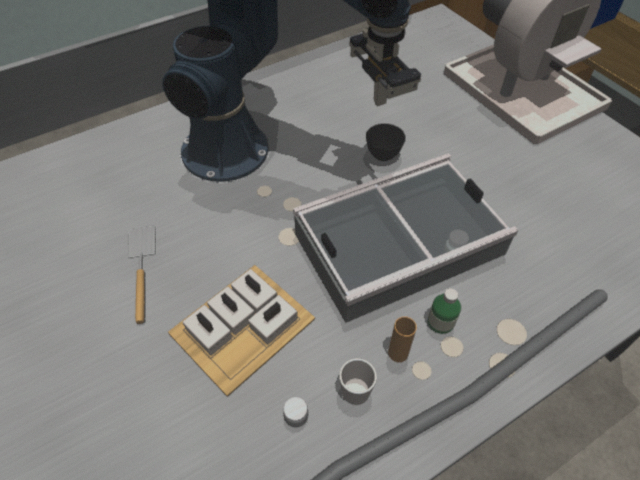

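```bash
python3 -c "
from bench import manip
print(manip.job_done())"
```

```text
the job is handed in; nothing more can be done
None
```

The job is handed in: four boxes were present, two in each compartment, and all four now stand upright on the slab. Three fill the row of three, and the fourth is in one place of the row of two. It took about 58 s of the 210 s.

- **Boxes:** In the last overhead picture each box's fitted centre is within about 1.5 mm of its place centre and its angle within about 1°. The outlines leave at least 3 mm on each side. I saw no box knocked aside.
- **Doors:** Both were pushed to their stops again at the end, with readings of 20 N on the right door and about 13 N on the left. Their grips show at the shut positions in the last images.
- **Case and counter:** The compartments hold only the jar, still visible through the left door. The network did not find the jar in the last scene image, so I went by the pictures. The bowl, tin, tube and bottle read the same positions as at the start within about 4 mm. The cup and spatula look unmoved in the pictures, but I did not measure them at the end.
- **Force peaks:** Some pushes against the door stops were harder than intended. The wrist reading reached 104.5 N when I first shut the left door and 68 N when I first shut the right one. Both stayed under the 120 N wrist limit, but are above the 40 N allowed for the arm or gripper body. The closed fingertips were what touched the grips, not the body.

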